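# Spray-wash a batch of printed parts and tip them into the drying bin

## Task

Clean the new prints: put every printed part lying on the bench into the teal scoop tray on the steel drip pan, then, with all of them in the tray there, press the red nozzle cap of the clamped spray bottle fully down and let it spring right back up, at least twice. After that carry the tray over to the blue drying bin, tip the parts out into it, and set the empty tray back flat on the drip pan, facing the same way as before. Leave everything else on the bench where it is.

Things in the scene. Friction and masses are not known exactly. Their poses are not given: they have to be found in the camera images.
- station: Fixed steel wash station, 6 mm plate. Origin: on the bench, middle of the tray's place. Pan floor at z = 6 mm, inside an 8 mm high rim: x -160 to +115, y -112 to +112 mm. White spray bottle, 62 mm diameter, fixed at x = -30, y = -160, with a 118 mm high clamp post 42 mm from it towards +x. The tray's front points along station -x.
- nozzle (a joint): Red sprung cap of the spray bottle: 0 when up, grows as it is pressed, 0.010 m fully down (at least 0.0075 counts as fully down, less than 0.002 as up). The spring takes 3 N to start and 9 N at the bottom; it returns by itself.
- nozzle_top (a point): Centre of the top face of the red cap (36 mm diameter), about 200 mm above the bench when up; press it straight down.
- tray: Loose teal scoop tray, 0.28 kg, on the drip pan, axes near the station's. Origin: underside centre of its floor, 190 (x) x 180 (y) x 4 mm. 4 mm walls, tops at z = 49 mm, at both sides and the back (+x). The front (-x) has only a shallow 10 degree ramp 40 mm long: parts slide out over it when the front is tipped down about 60 degrees (friction 0.5 to 0.75).
- tray_handle (a point): Centre of the tray's black carrying bar over its back wall: tray x = +88, z = +105 mm. The bar runs along the tray's y, 12 mm thick (x), 24 mm high (z), 94 mm clear between its posts; 44 mm gap beneath it. Grip it from above, fingers on its front and back faces.
- tray_lip (a point): Middle of the tray's pouring edge: tray x = -135, z = +9 mm.
- bin: Fixed blue drying bin, open at the top: 220 (x) x 220 (y) x 75 mm high, walls and floor 5 mm. Origin: underside centre.
- rail_clamp: Orange printed part, 64 (x) x 36 (y) mm base 12 mm high with a 28 x 36 mm block in the middle up to 35 mm. Origin: underside centre. Grip it across y at the middle. 55 g. May be absent.
- clevis: Green printed part, 62 (x) x 36 (y) mm base 12 mm high with two cross plates 14 mm thick at x = +-13 mm up to 35 mm. Origin: underside centre. Grip it across y at the middle. 50 g. May be absent.
- pillow_block: Yellow printed part, 66 (x) x 34 (y) mm base 14 mm high with a round bearing seat (36 mm diameter, axis along y) up to 37 mm. Origin: underside centre. Grip it across y at the middle. 50 g. May be absent.
- gear_housing: Red printed block, 62 (x) x 40 (y) x 28 mm with a round 30 mm boss on top up to 35 mm. Origin: underside centre. Grip it across y at the middle. 65 g. May be absent.
- carriage: Purple printed part, 62 (x) x 38 (y) mm base 14 mm high with two 12 mm wide ribs along its x edges up to 34 mm. Origin: underside centre. Grip it across y at the middle. 55 g. May be absent.
- ruler: Wooden ruler lying flat, 300 mm along its y, 30 mm wide; leave alone. Origin: underside centre.
- spool: Filament spool lying flat, 200 mm diameter, 60 mm high, orange filament; leave alone. Origin: underside centre.
- mug: Blue mug, 82 mm diameter, 95 mm high; leave alone. Origin: underside centre.
- caliper: Digital caliper lying flat, 230 mm along its x; leave alone. Origin: underside, mid-length.
- marker: White and blue marker pen lying, 135 mm along its x; leave alone. Origin: underside, mid-length.
- glue_stick: Upright glue stick, white with yellow cap, 33 mm diameter, 103 mm high; leave alone. Origin: underside centre.
There are look-alikes about, which are no part of the job. Leave any pink look-alike of the gear_housing alone.

How it is judged:
By the outcome, as a careful person would: the job done as asked, in the order asked, and still so for the second after the job is handed in, with the robot touching nothing.
Of rail_clamp, clevis, pillow_block, gear_housing, carriage only 3 to 5 are there at a start; the rules pass over those that are not, and their reading is None.
At some moment in a run one of rail_clamp, clevis, pillow_block, gear_housing, carriage may be knocked a few centimetres aside while the robot is not near it.
It also fails if it takes over 210 s, if anything falls off the work surface, if the arm or the gripper's body presses on something with over 40 N, if the wrist force passes 120 N, or if a joint passes its speed limit or range.

## Robot

A 6-joint arm with a two-finger parallel gripper is mounted at the origin on the work surface. World frame = base frame: x ahead of the robot, y to its left, z up, the work surface at z = 0. Lengths are in m, angles in degrees, forces in N, time in s.
With the tool pointing down it reaches from about 0.375 to 0.9 m from the base axis. Payload 3.1 kg.
Tool frame: the origin (TCP) lies at the very end of the fingers, on their centre line; the grasp point (between the pads) lies 19 mm behind it; z points along the fingers, y is the line along which they close (so a half turn about z gives the same grasp; the last joint's range is limited). The gripper opens to 87 mm and grips with 3 to 60 N. Pads are 19 mm wide; open, the fingers measure 117 mm over their backs; the gripper's body (75 mm by 190 mm) begins 51 mm behind the grasp point.
Start: joints at [-85.915, 30.224, 82.088, -0, 67.689, -10.227], TCP at [0.155, -0.606, 0.196] pointing down, gripper open.
Joint ranges: [-176.69, 176.69], [-43.24, 126.21], [12.49, 139.97], [-82, 262], [0, 151.66], [-163.58, 163.58]. Speed limits (degrees/s): [159.86, 159.86, 180, 180, 180, 180].

## Interface

Orientations are given as a 3x3 rotation matrix whose columns are the frame's x, y, z axes.
In Python, from rig import readout, viewer, ticket gives the robot as it stands.
- The arm moves only by the tool send_rows, never from a script. Its argument "moves" is a list of rows, each a list of 6 numbers: the shift along the tool's x, y, z in units of 250 mm (1.0 is 250 mm), then the turn, a rotation vector about the tool's x, y, z in units of 90 degrees (1.0 is 90 degrees). A call has 1 to 12 rows; each row is the pose to reach, as a shift and turn from the pose commanded when the call began, along the tool's axes at that moment; what a row does not reach only later rows make up. A row lasts 1/10 s, in which the tool goes at most 50 mm and 8.59 degrees, less where a joint would pass 70% of its speed; a pose out of reach is approached as far as the arm can. A call with a number of a shift or a turn outside -1 to 1 is refused whole. A call with a gripper value outside its range is refused whole. "grip" is the opening, from 0 (shut) to 1 (fully open), set as the call begins (left out, the last holds). The fingers move at their own pace and stop on an object; the grip force is fixed at half the most. Time passes only in rows, so rows that repeat a pose let the fingers close. It gives the time, the measured TCP pose, the force, the opening and the grip force at its end, in the units of the state.
- readout.read_state(): the state, without advancing time (a new reading comes with each control period).
- viewer.capture(name): name is "scene" or "top" or "wrist"; returns (picture, depth): 400x640x3 uint8, red, green, blue; 400x640 float32, m along the optical axis (not along the pixel's ray), 0 where there is no reading.
- viewer.camera_info(name): a dict with "fx", "fy", "cx", "cy" (pixels), "distortion" ([k1, k2, p1, p2, k3] as OpenCV has them; the pictures are not rectified), "R" (3x3) and "t" (3): a world point X has camera coordinates R X + t; the wrist camera has in their place "tool_from_camera" (4x4, takes a point from camera to tool coordinates, whose origin is the TCP and whose axes are the flange's). Camera axes: x right, y down, z forward; pixel columns grow to the right and rows downward; lengths in m; the calibration is good to about 2 mm. A picture is of the moment at which its call begins: read the wrist's pose just before it. camera_info takes no time and is no camera call.
- ticket.hand_in(): hands the job in; it is judged then, once.
The state is a dict: "time_s": time; "joint_positions": joint angles; "qvel": joint speeds; "tau": joint torques, N m; "position": TCP position; "tcp_rot": TCP orientation; "force": force on the tool from outside, world axes, zero at the start; "moment": the same for the moment, N m; "opening": opening from 0.0 (shut) to 1.0 (fully open); "grasp_force": force on a finger pad.
Only numpy, scipy, OpenCV 4.12 (cv2) and the standard library are available. Lean on these libraries where they do the work, as an engineer would, in place of code of your own. Each camera call takes 0.05 s, during which the arm holds its last target. There are 200 camera calls.

## Working session

There is one attempt and no reset: what is moved stays moved. The work goes in short steps, Python scripts to look and compute and a tool call to move; the robot and the scene stay as the last step left them, time stands still between calls to the robot, and variables do not carry over. Pictures are saved under pics/ and viewed, at most 14 in all, crops included, and the job is handed in when it is done.

Besides the shell and the picture viewer there is one more tool, called after "Request:" as name([rows], argument=value, ...), one row to a line, values as JSON. send_rows: Moves the arm, as the interface text tells. Shifts and turns lie within -1 to 1; 1 stands for 250 mm of shift or 90 degrees of turn. Its arguments: {"type":"object","properties":{"moves":{"type":"array"},"grip":{"type":"number"}},"required":["moves"]}

```bash
ls; mkdir -p pics; cat > h.py <<'E'
import sys; sys.path.insert(0,'.')
import numpy as np, cv2
from rig import readout, viewer, ticket
def cap(n):
    s=readout.read_state(); im,d=viewer.capture(n); c=viewer.camera_info(n)
    K=np.array([[c['fx'],0,c['cx']],[0,c['fy'],c['cy']],[0,0,1.]]); D=np.array(c['distortion'],float)
    if n=='wrist':
        T=np.eye(4);T[:3,:3]=s['tcp_rot'];T[:3,3]=s['position'];T=T@np.array(c['tool_from_camera'])
        Rw,o=T[:3,:3],T[:3,3]
    else:
        R=np.array(c['R']);Rw=R.T;o=-R.T@np.array(c['t'])
    return im,d,(K,D,Rw,o)
def rays(uv,cam):
    K,D,Rw,o=cam
    n=cv2.undistortPoints(np.array(uv,float).reshape(-1,1,2),K,D).reshape(-1,2)
    return np.c_[n,np.ones(len(n))]@Rw.T
def plane(uv,z,cam):
    r=rays(uv,cam);o=cam[3]; return o+r*((z-o[2])/r[:,2])[:,None]
def pts(uv,d,cam):
    uv=np.array(uv,int).reshape(-1,2); return cam[3]+rays(uv,cam)*d[uv[:,1],uv[:,0]][:,None]
def cloud(d,cam):
    v,u=np.mgrid[0:d.shape[0],0:d.shape[1]]
    P=pts(np.c_[u.ravel(),v.ravel()],d,cam).reshape(*d.shape,3); P[d==0]=np.nan; return P
def save(n,im): cv2.imwrite('pics/'+n+'.png',im[:,:,::-1])
E
python3 - <<'E'
from h import *
s=readout.read_state(); print(s)
for n in ('scene','top','wrist'):
    im,d,cam=cap(n); save(n+'0',im); np.savez(''+n+'0.npz',im=im,d=d); print(n,cam[3],cam[2].round(2).tolist(),cam[0][0,0], (d==0).mean())
E
```

```text
pics
{'time_s': 0.0, 'joint_positions': array([-8.59143278e+01,  3.02796037e+01,  8.21570406e+01, -1.10942149e-03,
        6.76892887e+01, -1.02255032e+01]), 'qvel': array([ 0.03868193, -0.09856796, -0.03071777, -0.02124907, -0.02998698,
        0.05511225]), 'tau': array([ 5.63784870e-04, -4.40034306e+01, -1.76591760e+01,  6.32326794e-02,
        5.81008801e-02, -1.62421011e-04]), 'position': array([ 0.15447628, -0.60478383,  0.19486124]), 'tcp_rot': array([[ 9.68965747e-01,  2.47194965e-01, -1.74467205e-04],
       [ 2.47194746e-01, -9.68963341e-01,  2.19108284e-03],
       [ 3.72572320e-04, -2.16621160e-03, -9.99997584e-01]]), 'force': array([-0.14679143, -0.12996689, -0.19071346]), 'moment': array([-0.04174938,  0.03468587, -0.00853085]), 'grasp_force': 0.0, 'opening': 0.997532341403772}
scene [ 1.20310202 -0.52356908  1.17561058] [[0.71, 0.55, -0.44], [0.7, -0.53, 0.47], [0.02, -0.65, -0.76]] 486.1481915576767 0.0037421875
top [0.30733425 0.12219231 1.78603939] [[-0.01, -0.99, 0.17], [-1.0, 0.01, -0.01], [0.01, -0.17, -0.99]] 485.24527551854845 0.00390625
wrist [ 0.22498594 -0.58700201  0.38393603] [[0.25, -0.93, -0.26], [-0.97, -0.24, -0.06], [-0.0, 0.26, -0.96]] 280.42919961679405 0.0095
```

View pics/top0.png

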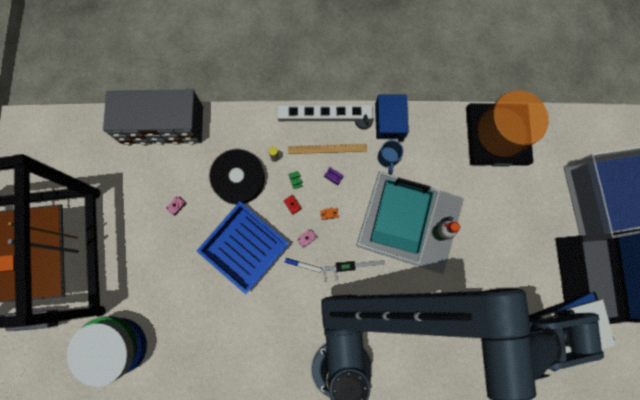

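View pics/scene0.png

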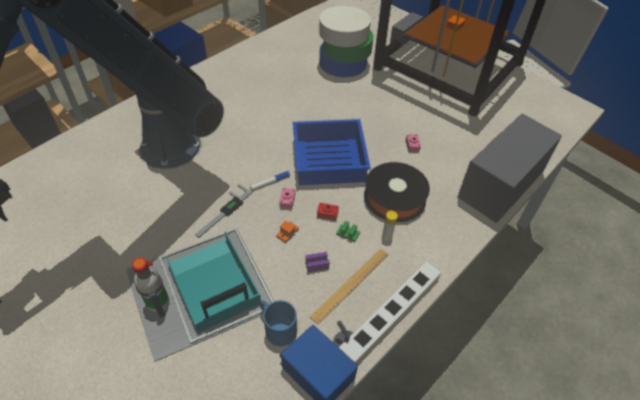

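Top view: green (295,180), purple (333,176), red (293,204) and orange (330,213) parts, with no yellow part. Pink look-alikes are at (175,205) and (308,238). The tray is at (405,215) with its handle on the far side, the red cap at (453,227) and the bin at (244,247).

```bash
cat > meas.py <<'E'
from h import *
import itertools
def masks(im):
    h=cv2.cvtColor(im,cv2.COLOR_RGB2HSV); H,S,V=[h[...,i].astype(int) for i in range(3)]
    return dict(green=(H>50)&(H<75)&(S>120)&(V>40),purple=(H>125)&(H<150)&(S>100)&(V>40),red=((H<5)|(H>173))&(S>165)&(V>70),
      orange=(H>6)&(H<16)&(S>160)&(V>110),teal=(H>80)&(H<97)&(S>90),blue=(H>105)&(H<122)&(S>150)&(V>50),yellow=(H>22)&(H<34)&(S>140)&(V>110),pink=((H>160)&(S>60)&(S<=165)&(V>120)))
def blobs(im,d,cam,names=None,mn=25):
    P=cloud(d,cam); out={}
    for k,m in masks(im).items():
        if names and k not in names: continue
        n,l,st,c=cv2.connectedComponentsWithStats(m.astype(np.uint8))
        for i in range(1,n):
            if st[i,4]<mn: continue
            q=P[l==i]; q=q[~np.isnan(q[:,0])]
            if len(q)<10: continue
            med=np.median(q,0)
            if not(.2<med[0]<1.1 and -.9<med[1]<.8): continue
            zt=np.percentile(q[:,2],95)
            # contour onto top? min-area rect of cloud xy
            r=cv2.minAreaRect(q[:,:2].astype(np.float32)*1000)
            print(k,'px',c[i].round(),'n',st[i,4],'med',med.round(3),'ztop',zt.round(3),'rect',np.round(r[0]),np.round(r[1]),round(r[2],1))
            out.setdefault(k,[]).append(q)
    return out
E
python3 - <<'E'
from meas import *
for n in ('top','scene'):
    f=np.load(n+'0.npz'); c=viewer.camera_info(n)
    K=np.array([[c['fx'],0,c['cx']],[0,c['fy'],c['cy']],[0,0,1.]]); R=np.array(c['R']);cam=(K,np.array(c['distortion'],float),R.T,-R.T@np.array(c['t']))
    print(n); blobs(f['im'],f['d'],cam)
E
```

```text
top
green px [295. 179.] n 123 med [0.686 0.162 0.033] ztop 0.041 rect [688. 162.] [57. 31.] 18.4
purple px [333. 176.] n 153 med [0.699 0.02  0.033] ztop 0.041 rect [699.  20.] [57. 38.] 54.9
red px [292. 204.] n 150 med [0.592 0.173 0.033] ztop 0.042 rect [593. 172.] [57. 36.] 33.4
red px [450. 227.] n 28 med [ 0.488 -0.355  0.199] ztop 0.206 rect [ 484. -358.] [34. 15.] 26.0
orange px [520. 117.] n 2168 med [ 0.86  -0.617  0.23 ] ztop 0.235 rect [ 861. -619.] [189. 191.] 2.2
orange px [329. 213.] n 132 med [0.558 0.038 0.028] ztop 0.043 rect [559.  37.] [33. 58.] 7.2
orange px [455. 226.] n 47 med [ 0.488 -0.373  0.202] ztop 0.209 rect [ 487. -371.] [21. 24.] 63.8
teal px [402. 216.] n 3191 med [ 0.548 -0.234  0.013] ztop 0.053 rect [ 545. -231.] [189. 233.] 73.9
blue px [392. 114.] n 1085 med [ 0.918 -0.197  0.092] ztop 0.099 rect [ 920. -198.] [106. 148.] 89.4
blue px [244. 247.] n 4047 med [0.437 0.35  0.009] ztop 0.079 rect [443. 351.] [250. 236.] 49.6
blue px [291. 262.] n 42 med [0.384 0.175 0.021] ztop 0.028 rect [384. 176.] [42. 12.] 75.8
blue px [581. 301.] n 197 med [ 0.
[... 1072 characters left out ...]
 485. -372.] [27. 25.] 1.5
teal px [208. 277.] n 3461 med [ 0.518 -0.225  0.011] ztop 0.054 rect [ 544. -229.] [179. 234.] 74.1
teal px [225. 304.] n 422 med [ 0.623 -0.251  0.011] ztop 0.101 rect [ 631. -250.] [110.  55.] 74.1
blue px [329. 155.] n 1354 med [0.429 0.349 0.008] ztop 0.079 rect [436. 342.] [226. 225.] 49.6
blue px [325. 376.] n 916 med [ 0.96  -0.221  0.09 ] ztop 0.094 rect [ 947. -207.] [90. 89.] 0.6
yellow px [391. 215.] n 90 med [0.774 0.238 0.103] ztop 0.107 rect [758. 265.] [34. 94.] 26.7
pink px [413. 141.] n 132 med [0.593 0.6   0.03 ] ztop 0.037 rect [589. 607.] [47. 67.] 35.3
pink px [287. 196.] n 194 med [0.473 0.115 0.03 ] ztop 0.039 rect [467. 121.] [40. 65.] 38.8
```

```bash
cat > plan.py <<'E'
from h import *
from scipy.spatial.transform import Rotation as Ro
def Rdown(yaw,tilt=0):  # tilt: turn about tool x
    c,s=np.cos(np.radians(yaw)),np.sin(np.radians(yaw))
    return np.array([[c,s,0],[s,-c,0],[0,0,-1.]])@Ro.from_euler('x',tilt,degrees=True).as_matrix()
def plan(*wps):
    s=readout.read_state(); R=np.array(s['tcp_rot']);p=np.array(s['position'])
    print('t',round(s['time_s'],2),'at',p.round(3),'yaw',np.degrees(np.arctan2(R[1,0],R[0,0])).round(1),'J',s['joint_positions'].round(0),'op',round(s['opening'],2))
    for w in wps:
        d=R.T@(np.array(w[:3])-p)/.25; r=Ro.from_matrix(R.T@Rdown(*w[3:])).as_rotvec()/(np.pi/2)
        print(w,'->',np.r_[d,r].round(3).tolist(),'rows>=',np.ceil(max(np.linalg.norm(d)*5,np.linalg.norm(r)*90/8.59)))
E
python3 -c "
from plan import *
plan((.3,-.45,.2,60),(.558,.038,.17,97),(.558,.038,.05,97),(.558,.038,.006,97))"
```

```text
t 0.15 at [ 0.154 -0.605  0.195] yaw 14.3 J [-86.  30.  82.  -0.  68. -10.] op 1.0
(0.3, -0.45, 0.2, 60) -> [0.717, -0.457, -0.019, -0.001, -0.001, -0.508] rows>= 6.0
(0.558, 0.038, 0.17, 97) -> [2.2, -2.093, 0.104, -0.001, -0.001, -0.919] rows>= 16.0
(0.558, 0.038, 0.05, 97) -> [2.2, -2.092, 0.584, -0.001, -0.001, -0.919] rows>= 16.0
(0.558, 0.038, 0.006, 97) -> [2.2, -2.092, 0.76, -0.001, -0.001, -0.919] rows>= 16.0
```

View pics/wrist0.png

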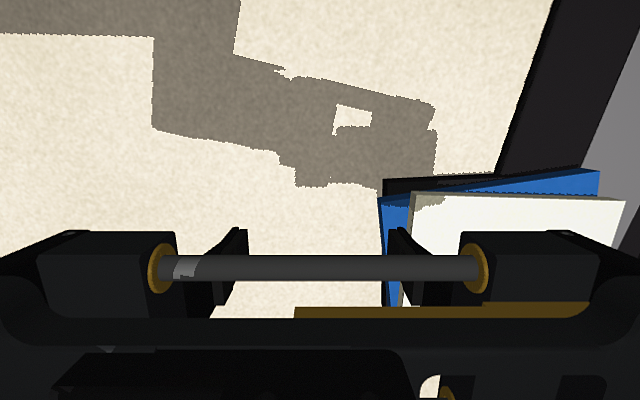

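The wrist view shows the gripper body's long side running along tool y (image horizontal), with no parts in sight. I'll move over to the parts.

Request:
send_rows([
  [0.2,-0.2,-0.4,0,0,-0.08],
  [0.98,-0.93,-0.42,0,0,-0.46],
  [0.98,-0.93,-0.42,0,0,-0.46],
  [0.98,-0.93,-0.42,0,0,-0.46],
  [0.98,-0.93,-0.42,0,0,-0.46],
  [0.98,-0.93,-0.42,0,0,-0.46],
  [0.98,-0.93,-0.42,0,0,-0.46],
  [0.98,-0.93,-0.42,0,0,-0.46],
  [0.98,-0.93,-0.42,0,0,-0.46],
], grip=1)

```text
time_s: 1.05
position: [0.3354, -0.3176, 0.3014]
tcp_rot: [[0.56, 0.829, 0.001], [0.829, -0.56, -0.001], [-0.0, 0.001, -1.0]]
force: [-0.8, -0.7, 0.3]
opening: 0.999
grasp_force: 0.0
```

```bash
python3 -c "
from plan import *
plan((.558,.038,.17,97),(.558,.038,.006,97))"
```

```text
t 1.05 at [ 0.335 -0.318  0.301] yaw 56.0 J [-57.  10.  96.   0.  74. -23.] op 1.0
(0.558, 0.038, 0.17, 97) -> [1.677, -0.059, 0.526, 0.0, 0.0, -0.456] rows>= 9.0
(0.558, 0.038, 0.006, 97) -> [1.677, -0.06, 1.182, 0.0, 0.0, -0.456] rows>= 11.0
```

Request:
send_rows([
  [1,-0.05,0.2,0,0,-0.3],
  [1,-0.05,0.2,0,0,-0.3],
  [1,-0.05,0.2,0,0,-0.3],
  [1,-0.05,0.2,0,0,-0.3],
  [1,-0.05,0.2,0,0,-0.3],
  [1,-0.05,0.2,0,0,-0.3],
])

```text
time_s: 1.65
position: [0.4659, -0.1028, 0.2491]
tcp_rot: [[0.122, 0.993, -0.002], [0.993, -0.122, 0.003], [0.002, -0.002, -1.0]]
force: [-0.8, -1.1, 0.4]
opening: 0.996
grasp_force: 0.0
```

```bash
python3 -c "
from plan import *
from meas import *
for n in('top','wrist'):
  im,d,cam=cap(n);print(n);blobs(im,d,cam,['green','purple','red','orange'])
save('w1',im)
plan((.558,.038,.1,97),(.558,.038,.006,97))"
```

```text
top
green px [295. 180.] n 123 med [0.684 0.162 0.032] ztop 0.044 rect [689. 162.] [55. 31.] 17.2
green px [345. 266.] n 39 med [ 0.366 -0.019  0.015] ztop 0.021 rect [367. -19.] [30. 15.] 89.5
purple px [333. 176.] n 153 med [0.7   0.02  0.032] ztop 0.042 rect [699.  20.] [58. 37.] 57.7
red px [292. 204.] n 149 med [0.592 0.173 0.032] ztop 0.042 rect [593. 172.] [58. 36.] 33.8
red px [450. 226.] n 31 med [ 0.489 -0.356  0.197] ztop 0.206 rect [ 486. -359.] [30. 25.] 5.7
orange px [520. 117.] n 2154 med [ 0.86  -0.617  0.23 ] ztop 0.236 rect [ 863. -621.] [192. 191.] 31.8
orange px [329. 213.] n 131 med [0.558 0.038 0.03 ] ztop 0.043 rect [559.  37.] [33. 58.] 6.3
orange px [455. 226.] n 45 med [ 0.487 -0.372  0.203] ztop 0.209 rect [ 487. -371.] [24. 22.] 29.1
wrist
green px [243. 131.] n 34 med [ 0.363 -0.03   0.012] ztop 0.013 rect [364. -29.] [10. 16.] 64.9
purple px [477.  62.] n 1875 med [0.696 0.02  0.031] ztop 0.035 rect [699.  20.] [62. 39.] 56.6
orange px [374.  76.] n 81 med [0.562 0.022 0.012] ztop 0.014 rect [562.  22.] [33.  5.] 7.6
t 1.75 at [ 0.465 -0.106  0.25 ] yaw 82.8 J [-26.  15.  99.  -0.  67. -19.] op 1.0
(0.558, 0.038, 0.1, 97) -> [0.619, 0.298, 0.599, -0.001, 0.0, -0.157] rows>= 5.0
(0.558, 0.038, 0.006, 97) -> [0.619, 0.299, 0.975, -0.001, 0.0, -0.157] rows>= 6.0
```

Request:
send_rows([
  [0.62,0.3,0.35,0,0,-0.16],
  [0.62,0.3,0.6,0,0,-0.16],
  [0.62,0.3,0.6,0,0,-0.16],
  [0.62,0.3,0.6,0,0,-0.16],
  [0.62,0.3,0.6,0,0,-0.16],
  [0.62,0.3,0.78,0,0,-0.16],
  [0.62,0.3,0.9,0,0,-0.16],
  [0.62,0.3,0.972,0,0,-0.16],
  [0.62,0.3,0.972,0,0,-0.16],
])

```text
time_s: 2.65
position: [0.5573, 0.0354, 0.0053]
tcp_rot: [[-0.121, 0.993, -0.006], [0.993, 0.121, 0.0], [0.001, -0.005, -1.0]]
force: [-1.6, -0.1, 0.2]
opening: 1.002
grasp_force: 0.0
```

Request:
send_rows([
  [0,0,0,0,0,0],
  [0,0,0,0,0,0],
  [0,0,0,0,0,0],
  [0,0,0,0,0,0],
], grip=0)

```text
time_s: 3.05
position: [0.5598, 0.0378, 0.0091]
tcp_rot: [[-0.124, 0.992, 0.002], [0.992, 0.124, -0.0], [-0.001, 0.002, -1.0]]
force: [-0.2, -0.5, -0.1]
opening: 0.724
grasp_force: 0.0
```

```bash
python3 - <<'E'
from plan import *
from meas import *
im,d,cam=cap('top'); P=cloud(d,cam); m=masks(im)['teal']; q=P[m];q=q[q[:,2]>.04]
q=q[(abs(q[:,0]-.55)<.25)&(abs(q[:,1]+.23)<.25)]; print(len(q),np.median(q,0))
t=np.arange(360)
im2,d2,cam2=cap('scene'); 
for i,dd,cc in((im,d,cam),(im2,d2,cam2)):
  mm=masks(i)['teal'].astype(np.uint8); n,l,st,c=cv2.connectedComponentsWithStats(mm)
  k=[j for j in range(1,n) if st[j,4]>300]; q=np.vstack([cloud(dd,cc)[l==j] for j in k]); q=q[~np.isnan(q[:,0])]
  r=cv2.minAreaRect((q[:,:2]*1000).astype(np.float32)); print(r, np.percentile(q[:,2],[5,50,95]))
a=np.radians(-16); o=np.array([.564,-.236])
def st(x,y): return (o+np.array([np.cos(a)*x-np.sin(a)*y,np.sin(a)*x+np.cos(a)*y])/1000).round(4)
for xy in((-57,-20),(18,-20),(-57,44),(18,44)): print(xy,st(*xy))
plan((.558,.038,.17,97),(*st(-57,-20),.17,164),(*st(-57,-20),.02,164))
E
```

```text
279 [ 0.61535567 -0.23975668  0.05468987]
((545.1146850585938, -231.2162628173828), (189.43992614746094, 231.89585876464844), 73.91818237304688) [0.00538878 0.01324309 0.05303869]
((545.4275512695312, -228.67906188964844), (179.72763061523438, 236.2441864013672), 74.10254669189453) [0.00676974 0.01135818 0.05534701]
(-57, -20) [ 0.5037 -0.2395]
(18, -20) [ 0.5758 -0.2602]
(-57, 44) [ 0.5213 -0.178 ]
(18, 44) [ 0.5934 -0.1987]
t 3.15 at [0.559 0.038 0.009] yaw 97.1 J [ -8.  41.  99.  -0.  39. -15.] op 0.63
(0.558, 0.038, 0.17, 97) -> [0.0, -0.005, -0.645, 0.001, 0.0, 0.001] rows>= 4.0
(np.float64(0.5037), np.float64(-0.2395), 0.17, 164) -> [-1.074, -0.358, -0.646, 0.001, 0.001, -0.743] rows>= 8.0
(np.float64(0.5037), np.float64(-0.2395), 0.02, 164) -> [-1.074, -0.359, -0.046, 0.001, 0.001, -0.743] rows>= 8.0
```

Request:
send_rows([
  [0,0,0,0,0,0],
  [0,0,0,0,0,0],
  [0,0,0,0,0,0],
  [0,0,0,0,0,0],
  [0,0,-0.2,0,0,0],
  [0,0,-0.4,0,0,0],
  [-0.1,-0.03,-0.64,0,0,-0.08],
  [-1,-0.34,-0.64,0,0,-0.74],
  [-1,-0.34,-0.64,0,0,-0.74],
  [-1,-0.34,-0.64,0,0,-0.74],
  [-1,-0.34,-0.64,0,0,-0.74],
  [-1,-0.34,-0.64,0,0,-0.74],
], grip=0)

```text
time_s: 4.35
position: [0.5087, -0.2055, 0.167]
tcp_rot: [[-0.807, 0.591, 0.0], [0.591, 0.807, 0.0], [-0.0, 0.0, -1.0]]
force: [1.4, -0.1, -0.4]
opening: 0.011
grasp_force: 0.0
```

```bash
python3 - <<'E'
from plan import *
plan((.5037,-.2395,.17,164),(.5037,-.2395,.021,164))
E
```

```text
t 4.35 at [ 0.509 -0.205  0.167] yaw 143.8 J [-34.  26.  95.   0.  59. -87.] op 0.01
(0.5037, -0.2395, 0.17, 164) -> [-0.064, -0.122, -0.012, 0.0, 0.0, -0.225] rows>= 3.0
(0.5037, -0.2395, 0.021, 164) -> [-0.064, -0.122, 0.584, 0.0, 0.0, -0.225] rows>= 4.0
```

```bash
python3 - <<'E'
from meas import *
from plan import *
for n in('top','scene'):
  im,d,cam=cap(n);print(n);blobs(im,d,cam,['green','purple','red','orange'])
  if n=='scene': save('s2',cv2.resize(im[150:350,80:400],(800,500)))
E
```

```text
top
green px [295. 179.] n 122 med [0.685 0.162 0.032] ztop 0.043 rect [687. 162.] [56. 31.] 18.0
purple px [333. 176.] n 153 med [0.7   0.02  0.032] ztop 0.042 rect [699.  20.] [59. 37.] 55.1
red px [292. 204.] n 149 med [0.592 0.173 0.032] ztop 0.041 rect [592. 172.] [58. 36.] 32.8
red px [450. 226.] n 33 med [ 0.49  -0.356  0.198] ztop 0.204 rect [ 486. -360.] [30. 28.] 5.8
orange px [520. 117.] n 2169 med [ 0.859 -0.617  0.23 ] ztop 0.236 rect [ 862. -621.] [191. 194.] 34.3
orange px [329. 213.] n 134 med [0.559 0.038 0.029] ztop 0.042 rect [560.  38.] [33. 58.] 7.3
orange px [455. 226.] n 46 med [ 0.488 -0.372  0.201] ztop 0.207 rect [ 487. -373.] [24. 21.] 2.0
scene
purple px [317. 263.] n 30 med [0.707 0.009 0.035] ztop 0.04 rect [709.  11.] [53. 10.] 60.8
red px [322. 208.] n 39 med [0.579 0.161 0.03 ] ztop 0.038 rect [579. 160.] [22. 28.] 79.0
red px [333. 210.] n 41 med [0.608 0.18  0.03 ] ztop 0.038 rect [608. 180.] [20. 31.] 32.7
orange px [288. 227.] n 96 med [0.563 0.037 0.036] ztop 0.039 rect [560.  43.] [35. 41.] 6.5
orange px [282. 236.] n 40 med [0.565 0.012 0.013] ztop 0.015 rect [562.  13.] [31. 16.] 8.3
orange px [139. 263.] n 82 med [ 0.486 -0.371  0.202] ztop 0.205 rect [ 487. -372.] [25. 26.] 88.5
```

View pics/s2.png

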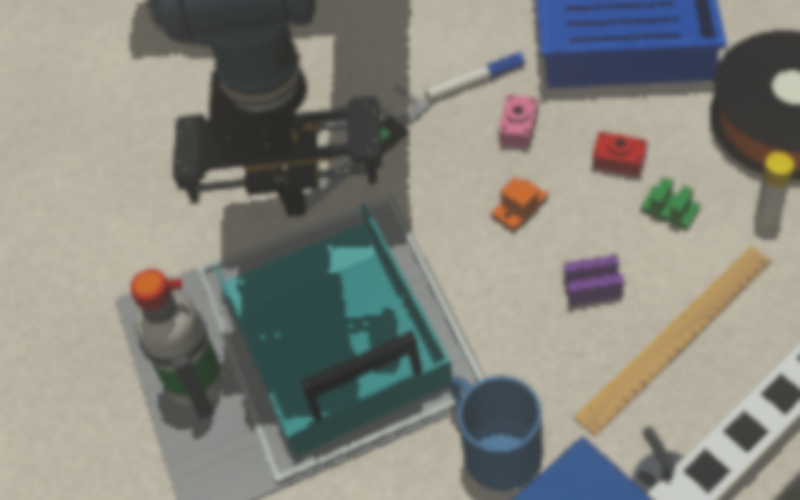

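The orange part hasn't moved and the gripper is empty, so I probably lifted too early. I'll retry with a longer close and check the grip force.

```bash
python3 - <<'E'
from plan import *
plan((.559,.038,.17,97),(.559,.038,.08,97),(.559,.038,.004,97))
E
```

```text
t 4.45 at [ 0.509 -0.21   0.167] yaw 143.2 J [-34.  27.  95.  -0.  59. -87.] op 0.01
(0.559, 0.038, 0.17, 97) -> [0.435, 0.914, -0.014, -0.0, 0.003, 0.513] rows>= 6.0
(0.559, 0.038, 0.08, 97) -> [0.437, 0.914, 0.346, -0.0, 0.003, 0.513] rows>= 6.0
(0.559, 0.038, 0.004, 97) -> [0.438, 0.915, 0.65, -0.0, 0.003, 0.513] rows>= 7.0
```

Request:
send_rows([
  [0.43,0.91,0,0,0,0.51],
  [0.43,0.91,0,0,0,0.51],
  [0.43,0.91,0,0,0,0.51],
  [0.43,0.91,0,0,0,0.51],
  [0.43,0.91,0,0,0,0.51],
  [0.435,0.915,0,0,0,0.513],
  [0.435,0.915,0.1,0,0,0.513],
  [0.435,0.915,0.3,0,0,0.513],
  [0.435,0.915,0.5,0,0,0.513],
  [0.435,0.915,0.61,0,0,0.513],
  [0.435,0.915,0.65,0,0,0.513],
], grip=1)

```text
time_s: 5.55
position: [0.5553, 0.0457, 0.0012]
tcp_rot: [[-0.126, 0.992, -0.007], [0.992, 0.126, 0.001], [0.002, -0.007, -1.0]]
force: [-0.7, -0.1, 0.1]
opening: 0.926
grasp_force: 0.0
```

Request:
send_rows([
  [0,0,0,0,0,0],
  [0,0,0,0,0,0],
  [0,0,0,0,0,0],
  [0,0,0,0,0,0],
  [0,0,0,0,0,0],
  [0,0,0,0,0,0],
  [0,0,0,0,0,0],
  [0,0,0,0,0,0],
], grip=0)

```text
time_s: 6.35
position: [0.5584, 0.0445, 0.0046]
tcp_rot: [[-0.126, 0.992, 0.0], [0.992, 0.126, -0.0], [-0.0, 0.0, -1.0]]
force: [-0.3, -0.1, 1.9]
opening: 0.407
grasp_force: 30.0
```

```bash
python3 - <<'E'
from plan import *
plan((.5037,-.2395,.17,164),(.5037,-.2395,.019,164))
E
```

```text
t 6.35 at [0.558 0.044 0.005] yaw 97.3 J [ -7.  42.  99.   0.  39. -14.] op 0.41
(0.5037, -0.2395, 0.17, 164) -> [-1.099, -0.36, -0.662, 0.0, 0.0, -0.742] rows>= 8.0
(0.5037, -0.2395, 0.019, 164) -> [-1.099, -0.36, -0.058, 0.0, 0.0, -0.742] rows>= 8.0
```

Request:
send_rows([
  [0,0,-0.1,0,0,0],
  [0,0,-0.3,0,0,0],
  [0,0,-0.5,0,0,0],
  [-0.1,-0.03,-0.66,0,0,-0.08],
  [-1,-0.34,-0.66,0,0,-0.742],
  [-1,-0.34,-0.66,0,0,-0.742],
  [-1,-0.34,-0.66,0,0,-0.742],
  [-1,-0.34,-0.66,0,0,-0.742],
  [-1,-0.34,-0.66,0,0,-0.742],
  [-1,-0.34,-0.66,0,0,-0.742],
  [-1,-0.34,-0.66,0,0,-0.742],
  [-1,-0.34,-0.66,0,0,-0.742],
])

```text
time_s: 7.55
position: [0.5049, -0.215, 0.1689]
tcp_rot: [[-0.962, 0.273, -0.001], [0.273, 0.962, 0.001], [0.001, 0.0, -1.0]]
force: [1.0, 0.5, -1.2]
opening: 0.4
grasp_force: 30.0
```

```bash
python3 - <<'E'
from plan import *
from meas import *
for n in('top','scene'):
  im,d,cam=cap(n);print(n);blobs(im,d,cam,['green','purple','red','orange'])
plan((.5037,-.2395,.17,164),(.5037,-.2395,.019,164))
E
```

```text
top
green px [295. 179.] n 122 med [0.685 0.162 0.033] ztop 0.043 rect [687. 162.] [56. 31.] 17.3
purple px [333. 176.] n 155 med [0.699 0.02  0.032] ztop 0.041 rect [698.  20.] [58. 36.] 57.3
red px [292. 204.] n 150 med [0.592 0.173 0.032] ztop 0.041 rect [593. 172.] [57. 36.] 32.1
orange px [520. 117.] n 2160 med [ 0.86  -0.617  0.23 ] ztop 0.236 rect [ 862. -620.] [191. 189.] 31.8
orange px [455. 226.] n 46 med [ 0.488 -0.371  0.202] ztop 0.208 rect [ 486. -372.] [24. 22.] 5.0
scene
green px [351. 230.] n 25 med [0.699 0.161 0.036] ztop 0.041 rect [696. 164.] [15. 27.] 44.7
red px [322. 208.] n 37 med [0.579 0.161 0.031] ztop 0.038 rect [580. 160.] [18. 29.] 43.8
red px [333. 210.] n 40 med [0.607 0.181 0.031] ztop 0.039 rect [608. 180.] [18. 29.] 30.9
orange px [139. 263.] n 83 med [ 0.486 -0.371  0.201] ztop 0.204 rect [ 486. -371.] [25. 23.] 47.4
t 7.65 at [ 0.505 -0.214  0.169] yaw 164.0 J [ -35.   26.   95.    0.   59. -109.] op 0.4
(0.5037, -0.2395, 0.17, 164) -> [-0.022, -0.098, -0.004, 0.0, -0.001, -0.0] rows>= 1.0
(0.5037, -0.2395, 0.019, 164) -> [-0.023, -0.098, 0.6, 0.0, -0.001, -0.0] rows>= 4.0
```

Request:
send_rows([
  [-0.02,-0.1,0,0,0,0],
  [-0.02,-0.1,0.15,0,0,0],
  [-0.02,-0.1,0.32,0,0,0],
  [-0.02,-0.1,0.46,0,0,0],
  [-0.02,-0.1,0.55,0,0,0],
  [-0.02,-0.1,0.6,0,0,0],
  [-0.02,-0.1,0.6,0,0,0],
])

```text
time_s: 8.35
position: [0.5026, -0.2388, 0.0178]
tcp_rot: [[-0.961, 0.275, -0.003], [0.275, 0.961, 0.002], [0.003, 0.001, -1.0]]
force: [0.2, 0.2, -0.7]
opening: 0.402
grasp_force: 30.0
```

Request:
send_rows([
  [0,0,0,0,0,0],
  [0,0,0,0,0,0],
  [0,0,0,0,0,0],
  [0,0,0,0,0,0],
  [0,0,-0.1,0,0,0],
  [0,0,-0.3,0,0,0],
  [0,0,-0.5,0,0,0],
  [0,0,-0.6,0,0,0],
], grip=0.54)

```text
time_s: 9.15
position: [0.5055, -0.241, 0.1742]
tcp_rot: [[-0.961, 0.275, 0.006], [0.275, 0.961, -0.005], [-0.007, -0.003, -1.0]]
force: [1.4, -1.3, -1.0]
opening: 0.543
grasp_force: 0.0
```

```bash
python3 - <<'E'
from plan import *
plan((.699,.02,.17,56),(.699,.02,.004,56))
E
```

```text
t 9.15 at [ 0.505 -0.241  0.174] yaw 164.0 J [ -37.   27.   93.    0.   60. -111.] op 0.54
(0.699, 0.02, 0.17, 56) -> [-0.457, 1.217, 0.017, 0.003, 0.005, 1.2] rows>= 13.0
(0.699, 0.02, 0.004, 56) -> [-0.452, 1.218, 0.681, 0.003, 0.005, 1.2] rows>= 13.0
```

Request:
send_rows([
  [-0.37,1,0,0,0,1],
  [-0.37,1,0,0,0,1],
  [-0.37,1,0,0,0,1],
  [-0.37,1,0,0,0,1],
  [-0.37,1,0,0,0,1],
  [-0.37,1,0,0,0,1],
  [-0.37,1,0,0,0,1],
  [-0.37,1,0,0,0,1],
  [-0.37,1,0,0,0,1],
  [-0.37,1,0,0,0,1],
  [-0.37,1,0,0,0,1],
], grip=1)

```text
time_s: 10.25
position: [0.6611, -0.0246, 0.1698]
tcp_rot: [[0.28, 0.96, 0.0], [0.96, -0.28, -0.0], [0.0, 0.0, -1.0]]
force: [0.9, -0.9, 0.0]
opening: 0.999
grasp_force: 0.0
```

```bash
python3 - <<'E'
from plan import *
from meas import *
for n in('top','wrist'):
  im,d,cam=cap(n);print(n);blobs(im,d,cam,['green','purple','red','orange'])
plan((.699,.02,.1,56),(.699,.02,.004,56))
E
```

```text
top
green px [295. 180.] n 123 med [0.684 0.162 0.032] ztop 0.044 rect [688. 162.] [56. 31.] 15.7
purple px [331. 174.] n 85 med [0.705 0.032 0.032] ztop 0.543 rect [650.  44.] [ 32. 157.] 79.3
red px [292. 204.] n 149 med [0.591 0.173 0.032] ztop 0.042 rect [593. 172.] [58. 36.] 32.7
red px [450. 227.] n 27 med [ 0.49  -0.356  0.199] ztop 0.205 rect [ 484. -360.] [36. 14.] 29.7
orange px [520. 117.] n 2176 med [ 0.86  -0.616  0.23 ] ztop 0.236 rect [ 862. -620.] [191. 190.] 40.5
orange px [405. 226.] n 138 med [ 0.507 -0.24   0.039] ztop 0.053 rect [ 511. -241.] [34. 60.] 74.0
orange px [455. 226.] n 45 med [ 0.488 -0.37   0.203] ztop 0.209 rect [ 487. -371.] [23. 23.] 42.4
wrist
green px [289.  17.] n 1783 med [0.681 0.157 0.017] ztop 0.036 rect [687. 162.] [62. 36.] 17.1
purple px [338. 139.] n 1748 med [0.7   0.021 0.034] ztop 0.035 rect [700.  21.] [61. 38.] 56.4
red px [201.  28.] n 2052 med [0.594 0.171 0.028] ztop 0.036 rect [593. 174.] [61. 39.] 32.4
t 10.35 at [ 0.661 -0.025  0.17 ] yaw 74.1 J [-12.  35.  78.  -0.  67.   4.] op 1.0
(0.699, 0.02, 0.1, 56) -> [0.213, 0.097, 0.279, 0.0, -0.0, 0.201] rows>= 3.0
(0.699, 0.02, 0.004, 56) -> [0.213, 0.096, 0.663, 0.0, -0.0, 0.201] rows>= 4.0
```

Request:
send_rows([
  [0.215,0.097,0,0,0,0.2],
  [0.215,0.097,0.15,0,0,0.2],
  [0.215,0.097,0.3,0,0,0.2],
  [0.215,0.097,0.48,0,0,0.2],
  [0.215,0.097,0.6,0,0,0.2],
  [0.215,0.097,0.66,0,0,0.2],
  [0.215,0.097,0.66,0,0,0.2],
])

```text
time_s: 11.05
position: [0.6975, 0.0204, 0.0021]
tcp_rot: [[0.558, 0.83, -0.005], [0.83, -0.558, 0.001], [-0.002, -0.004, -1.0]]
force: [-0.1, 0.1, 0.9]
opening: 0.999
grasp_force: 0.0
```

Request:
send_rows([
  [0,0,0,0,0,0],
  [0,0,0,0,0,0],
  [0,0,0,0,0,0],
  [0,0,0,0,0,0],
  [0,0,0,0,0,0],
  [0,0,0,0,0,0],
  [0,0,0,0,0,0],
  [0,0,0,0,0,0],
], grip=0)

```text
time_s: 11.85
position: [0.6993, 0.0203, 0.0045]
tcp_rot: [[0.559, 0.829, -0.0], [0.829, -0.559, 0.0], [-0.0, -0.0, -1.0]]
force: [-0.1, 0.4, 1.6]
opening: 0.427
grasp_force: 30.0
```

```bash
python3 - <<'E'
from plan import *
plan((.5758,-.2602,.17,-16),(.5758,-.2602,.019,-16))
E
```

```text
t 11.85 at [0.699 0.02  0.004] yaw 56.0 J [-7. 49. 77. -0. 54. 26.] op 0.43
(0.5758, -0.2602, 0.17, -16) -> [-1.206, 0.217, -0.662, -0.0, 0.0, 0.8] rows>= 9.0
(0.5758, -0.2602, 0.019, -16) -> [-1.206, 0.217, -0.058, -0.0, 0.0, 0.8] rows>= 9.0
```

Request:
send_rows([
  [0,0,-0.1,0,0,0],
  [0,0,-0.3,0,0,0],
  [0,0,-0.5,0,0,0],
  [-0.1,0.02,-0.66,0,0,0.08],
  [-1,0.2,-0.66,0,0,0.8],
  [-1,0.2,-0.66,0,0,0.8],
  [-1,0.2,-0.66,0,0,0.8],
  [-1,0.2,-0.66,0,0,0.8],
  [-1,0.2,-0.66,0,0,0.8],
  [-1,0.2,-0.66,0,0,0.8],
  [-1,0.2,-0.66,0,0,0.8],
  [-1,0.2,-0.66,0,0,0.8],
])

```text
time_s: 13.05
position: [0.6005, -0.2155, 0.169]
tcp_rot: [[0.96, -0.281, -0.001], [-0.281, -0.96, 0.001], [-0.001, -0.0, -1.0]]
force: [-0.8, -0.3, -0.8]
opening: 0.422
grasp_force: 30.0
```

```bash
python3 - <<'E'
from plan import *
plan((.5758,-.2602,.17,-16),(.5758,-.2602,.019,-16))
E
```

```text
t 13.05 at [ 0.601 -0.216  0.169] yaw -16.3 J [-30.  33.  82.   0.  66.  77.] op 0.42
(0.5758, -0.2602, 0.17, -16) -> [-0.045, 0.199, -0.004, -0.0, 0.001, -0.003] rows>= 2.0
(0.5758, -0.2602, 0.019, -16) -> [-0.044, 0.199, 0.6, -0.0, 0.001, -0.003] rows>= 4.0
```

Request:
send_rows([
  [-0.045,0.2,0,0,0,0],
  [-0.045,0.2,0,0,0,0],
  [-0.045,0.2,0.15,0,0,0],
  [-0.045,0.2,0.32,0,0,0],
  [-0.045,0.2,0.46,0,0,0],
  [-0.045,0.2,0.55,0,0,0],
  [-0.045,0.2,0.6,0,0,0],
  [-0.045,0.2,0.6,0,0,0],
])

```text
time_s: 13.85
position: [0.5753, -0.2591, 0.0175]
tcp_rot: [[0.961, -0.275, -0.003], [-0.275, -0.961, 0.002], [-0.004, -0.001, -1.0]]
force: [-0.2, -0.7, -0.2]
opening: 0.424
grasp_force: 30.0
```

Request:
send_rows([
  [0,0,0,0,0,0],
  [0,0,0,0,0,0],
  [0,0,0,0,0,0],
  [0,0,0,0,0,0],
  [0,0,-0.1,0,0,0],
  [0,0,-0.3,0,0,0],
  [0,0,-0.5,0,0,0],
  [0,0,-0.6,0,0,0],
  [0,0,-0.6,0,0,0],
], grip=0.56)

```text
time_s: 14.75
position: [0.5797, -0.262, 0.1754]
tcp_rot: [[0.961, -0.275, 0.01], [-0.275, -0.961, -0.007], [0.011, 0.004, -1.0]]
force: [0.8, -0.4, 0.7]
opening: 0.558
grasp_force: 0.0
```

```bash
python3 - <<'E'
from plan import *
plan((.688,.162,.17,17),(.593,.174,.17,32.5),)
E
```

```text
t 14.75 at [ 0.58  -0.262  0.175] yaw -16.0 J [-34.  32.  82.   0.  65.  72.] op 0.56
(0.688, 0.162, 0.17, 17) -> [-0.05, -1.75, 0.015, 0.004, -0.006, -0.366] rows>= 9.0
(0.593, 0.174, 0.17, 32.5) -> [-0.428, -1.691, 0.011, 0.005, -0.006, -0.538] rows>= 9.0
```

Request:
send_rows([
  [0,-1,0,0,0,-0.3],
  [0,-1,0,0,0,-0.3],
  [0,-1,0,0,0,-0.3],
  [0,-1,0,0,0,-0.3],
  [0,-1,0,0,0,-0.3],
  [0,-1,0,0,0,-0.3],
  [0,-1,0,0,0,-0.3],
], grip=1)

```text
time_s: 15.45
position: [0.6445, -0.018, 0.1682]
tcp_rot: [[0.981, 0.195, -0.002], [0.195, -0.981, -0.0], [-0.002, -0.0, -1.0]]
force: [0.1, -0.7, 0.9]
opening: 0.984
grasp_force: 0.0
```

```bash
python3 - <<'E'
from plan import *
from meas import *
for n in('top','wrist'):
  im,d,cam=cap(n);print(n);blobs(im,d,cam,['green','purple','red','orange'])
plan((.687,.162,.1,17),(.687,.162,.004,17))
E
```

```text
top
green px [295. 179.] n 122 med [0.685 0.162 0.032] ztop 0.044 rect [687. 161.] [55. 32.] 15.1
purple px [410. 207.] n 161 med [ 0.577 -0.261  0.042] ztop 0.052 rect [ 578. -259.] [37. 58.] 75.8
red px [292. 204.] n 150 med [0.592 0.173 0.032] ztop 0.041 rect [592. 172.] [59. 36.] 32.6
red px [450. 226.] n 32 med [ 0.49  -0.356  0.197] ztop 0.208 rect [ 485. -360.] [30. 29.] 4.9
orange px [520. 117.] n 2170 med [ 0.86  -0.617  0.23 ] ztop 0.235 rect [ 861. -619.] [191. 191.] 32.1
orange px [405. 226.] n 140 med [ 0.507 -0.24   0.038] ztop 0.052 rect [ 512. -240.] [33. 62.] 73.7
orange px [455. 226.] n 46 med [ 0.488 -0.372  0.201] ztop 0.207 rect [ 488. -372.] [23. 24.] 53.5
wrist
green px [172. 119.] n 1971 med [0.689 0.159 0.018] ztop 0.036 rect [687. 163.] [61. 37.] 17.2
red px [158. 194.] n 1806 med [0.598 0.168 0.028] ztop 0.036 rect [593. 173.] [61. 40.] 33.0
t 15.55 at [ 0.645 -0.02   0.169] yaw 11.0 J [-12.  34.  81.  -0.  66.  67.] op 1.0
(0.687, 0.162, 0.1, 17) -> [0.306, -0.684, 0.274, -0.0, 0.001, -0.067] rows>= 4.0
(0.687, 0.162, 0.004, 17) -> [0.307, -0.684, 0.658, -0.0, 0.001, -0.067] rows>= 5.0
```

Request:
send_rows([
  [0.307,-0.684,0,0,0,-0.067],
  [0.307,-0.684,0,0,0,-0.067],
  [0.307,-0.684,0,0,0,-0.067],
  [0.307,-0.684,0,0,0,-0.067],
  [0.307,-0.684,0.05,0,0,-0.067],
  [0.307,-0.684,0.2,0,0,-0.067],
  [0.307,-0.684,0.37,0,0,-0.067],
  [0.307,-0.684,0.52,0,0,-0.067],
  [0.307,-0.684,0.62,0,0,-0.067],
  [0.307,-0.684,0.658,0,0,-0.067],
  [0.307,-0.684,0.658,0,0,-0.067],
])

```text
time_s: 16.65
position: [0.6867, 0.1607, 0.003]
tcp_rot: [[0.957, 0.291, -0.004], [0.291, -0.957, -0.001], [-0.004, -0.001, -1.0]]
force: [0.0, 0.2, 0.0]
opening: 0.998
grasp_force: 0.0
```

Request:
send_rows([
  [0,0,0,0,0,0],
  [0,0,0,0,0,0],
  [0,0,0,0,0,0],
  [0,0,0,0,0,0],
  [0,0,0,0,0,0],
  [0,0,0,0,0,0],
  [0,0,0,0,0,0],
  [0,0,0,0,0,0],
], grip=0)

```text
time_s: 17.45
position: [0.6878, 0.163, 0.0049]
tcp_rot: [[0.956, 0.294, -0.0], [0.294, -0.956, 0.0], [-0.0, -0.0, -1.0]]
force: [-0.1, 0.1, 0.6]
opening: 0.39
grasp_force: 30.0
```

```bash
python3 - <<'E'
from plan import *
plan((.5213,-.178,.17,-16),(.5934,-.1987,.17,-16))
E
```

```text
t 17.45 at [0.688 0.163 0.005] yaw 17.1 J [ 4. 49. 76.  0. 54. 77.] op 0.39
(0.5213, -0.178, 0.17, -16) -> [-1.037, 1.108, -0.661, -0.0, 0.0, 0.367] rows>= 9.0
(0.5934, -0.1987, 0.17, -16) -> [-0.786, 1.272, -0.661, -0.0, 0.0, 0.367] rows>= 9.0
```

Request:
send_rows([
  [0,0,-0.1,0,0,0],
  [0,0,-0.3,0,0,0],
  [0,0,-0.5,0,0,0],
  [-0.06,0.1,-0.66,0,0,0.03],
  [-0.7,1,-0.66,0,0,0.36],
  [-0.7,1,-0.66,0,0,0.36],
  [-0.7,1,-0.66,0,0,0.36],
  [-0.7,1,-0.66,0,0,0.36],
  [-0.7,1,-0.66,0,0,0.36],
  [-0.7,1,-0.66,0,0,0.36],
  [-0.7,1,-0.66,0,0,0.36],
  [-0.7,1,-0.66,0,0,0.36],
])

```text
time_s: 18.65
position: [0.5938, -0.1277, 0.1698]
tcp_rot: [[0.964, -0.266, -0.0], [-0.266, -0.964, 0.001], [-0.0, -0.001, -1.0]]
force: [-0.3, 0.3, -0.2]
opening: 0.389
grasp_force: 30.0
```

```bash
python3 - <<'E'
from plan import *
plan((.5934,-.1987,.17,-16),(.5934,-.1987,.019,-16))
E
```

```text
t 18.65 at [ 0.594 -0.128  0.17 ] yaw -15.4 J [-23.  31.  86.   0.  63.  83.] op 0.39
(0.5934, -0.1987, 0.17, -16) -> [0.074, 0.274, -0.001, -0.0, 0.0, 0.006] rows>= 2.0
(0.5934, -0.1987, 0.019, -16) -> [0.074, 0.275, 0.603, -0.0, 0.0, 0.006] rows>= 4.0
```

Request:
send_rows([
  [0.074,0.275,0,0,0,0],
  [0.074,0.275,0,0,0,0],
  [0.074,0.275,0,0,0,0],
  [0.074,0.275,0.15,0,0,0],
  [0.074,0.275,0.32,0,0,0],
  [0.074,0.275,0.46,0,0,0],
  [0.074,0.275,0.55,0,0,0],
  [0.074,0.275,0.6,0,0,0],
  [0.074,0.275,0.6,0,0,0],
])

```text
time_s: 19.55
position: [0.5927, -0.1961, 0.0181]
tcp_rot: [[0.965, -0.263, -0.004], [-0.263, -0.965, 0.002], [-0.004, -0.001, -1.0]]
force: [-0.3, 0.8, 0.0]
opening: 0.385
grasp_force: 30.0
```

Request:
send_rows([
  [0,0,0,0,0,0],
  [0,0,0,0,0,0],
  [0,0,0,0,0,0],
  [0,0,0,0,0,0],
  [0,0,-0.1,0,0,0],
  [0,0,-0.3,0,0,0],
  [0,0,-0.5,0,0,0],
  [0,0,-0.6,0,0,0],
  [0,-0.2,-0.6,0,0,-0.06],
  [0,-0.6,-0.6,0,0,-0.2],
  [0,-0.8,-0.6,0,0,-0.3],
  [0,-0.8,-0.6,0,0,-0.3],
], grip=0.53)

```text
time_s: 20.75
position: [0.6469, -0.0044, 0.1708]
tcp_rot: [[0.979, 0.205, 0.001], [0.205, -0.979, -0.0], [0.001, 0.0, -1.0]]
force: [-0.1, 0.2, 0.4]
opening: 0.532
grasp_force: 0.0
```

```bash
python3 - <<'E'
from plan import *
from meas import *
for n in('top','wrist'):
  im,d,cam=cap(n);print(n);blobs(im,d,cam,['green','purple','red','orange'])
plan((.593,.1735,.1,32.7),(.593,.1735,.004,32.7))
E
```

```text
top
green px [393. 203.] n 147 med [ 0.594 -0.196  0.041] ztop 0.052 rect [ 596. -198.] [35. 60.] 75.9
purple px [410. 207.] n 161 med [ 0.577 -0.261  0.042] ztop 0.051 rect [ 577. -259.] [36. 59.] 74.0
red px [292. 204.] n 148 med [0.592 0.173 0.032] ztop 0.042 rect [593. 172.] [58. 36.] 33.9
red px [450. 227.] n 29 med [ 0.489 -0.356  0.198] ztop 0.207 rect [ 484. -359.] [36. 13.] 30.5
orange px [520. 117.] n 2157 med [ 0.86  -0.616  0.23 ] ztop 0.236 rect [ 863. -621.] [191. 193.] 43.7
orange px [405. 226.] n 141 med [ 0.507 -0.24   0.04 ] ztop 0.053 rect [ 512. -241.] [33. 63.] 75.0
orange px [455. 226.] n 46 med [ 0.487 -0.371  0.203] ztop 0.208 rect [ 487. -371.] [24. 23.] 15.9
wrist
purple px [522. 287.] n 122 med [ 0.583 -0.274  0.045] ztop 0.291 rect [ 637. -164.] [264.  27.] 62.2
red px [179. 199.] n 1698 med [0.598 0.168 0.028] ztop 0.036 rect [593. 173.] [61. 40.] 32.6
t 20.85 at [0.647 0.001 0.171] yaw 12.1 J [-10.  33.  80.   0.  66.  68.] op 0.53
(0.593, 0.1735, 0.1, 32.7) -> [-0.068, -0.72, 0.284, -0.001, -0.002, -0.229] rows>= 4.0
(0.593, 0.1735, 0.004, 32.7) -> [-0.069, -0.72, 0.668, -0.001, -0.002, -0.229] rows>= 5.0
```

Request:
send_rows([
  [-0.069,-0.72,0,0,0,-0.229],
  [-0.069,-0.72,0,0,0,-0.229],
  [-0.069,-0.72,0,0,0,-0.229],
  [-0.069,-0.72,0,0,0,-0.229],
  [-0.069,-0.72,0.05,0,0,-0.229],
  [-0.069,-0.72,0.2,0,0,-0.229],
  [-0.069,-0.72,0.37,0,0,-0.229],
  [-0.069,-0.72,0.52,0,0,-0.229],
  [-0.069,-0.72,0.62,0,0,-0.229],
  [-0.069,-0.72,0.666,0,0,-0.229],
  [-0.069,-0.72,0.666,0,0,-0.229],
], grip=1)

```text
time_s: 21.95
position: [0.5923, 0.1657, 0.0017]
tcp_rot: [[0.846, 0.533, -0.003], [0.533, -0.846, -0.001], [-0.003, -0.001, -1.0]]
force: [0.0, -0.5, 0.0]
opening: 1.002
grasp_force: 0.0
```

Request:
send_rows([
  [0,0,0,0,0,0],
  [0,0,0,0,0,0],
  [0,0,0,0,0,0],
  [0,0,0,0,0,0],
  [0,0,0,0,0,0],
  [0,0,0,0,0,0],
  [0,0,0,0,0,0],
  [0,0,0,0,0,0],
], grip=0)

```text
time_s: 22.75
position: [0.5929, 0.1673, 0.0034]
tcp_rot: [[0.846, 0.534, -0.0], [0.534, -0.846, 0.0], [-0.0, -0.001, -1.0]]
force: [-1.2, 1.0, 1.6]
opening: 0.357
grasp_force: 0.5
```

```bash
python3 - <<'E'
from plan import *
plan((.5213,-.178,.17,-16))
E
```

```text
t 22.75 at [0.593 0.167 0.003] yaw 32.3 J [ 5. 44. 91.  0. 45. 63.] op 0.36
(0.5213, -0.178, 0.17, -16) -> [-0.98, 1.014, -0.667, -0.0, 0.0, 0.536] rows>= 8.0
```

Request:
send_rows([
  [0,0,0,0,0,0],
  [0,0,0,0,0,0],
])

```text
time_s: 22.95
position: [0.593, 0.1673, 0.0034]
tcp_rot: [[0.845, 0.534, -0.0], [0.534, -0.845, 0.0], [-0.0, -0.0, -1.0]]
force: [-1.3, 1.1, 2.1]
opening: 0.321
grasp_force: 30.0
```

```bash
python3 - <<'E'
from meas import *
for n in('top','scene','wrist'):
  im,d,cam=cap(n);print(n);blobs(im,d,cam,['red'])
  if n=='scene': a=cv2.resize(im[150:300,230:430],(640,480))
  if n=='wrist': save('w3',im)
save('s3',a)
E
```

```text
top
red px [450. 227.] n 29 med [ 0.489 -0.356  0.196] ztop 0.204 rect [ 484. -360.] [37. 16.] 29.6
scene
wrist
red px [317. 213.] n 3632 med [0.61  0.178 0.028] ztop 0.036 rect [604. 174.] [42. 40.] 32.6
```

View pics/w3.png

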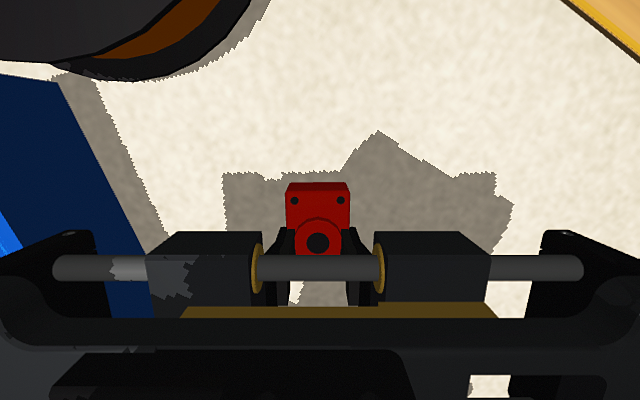

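View pics/s3.png

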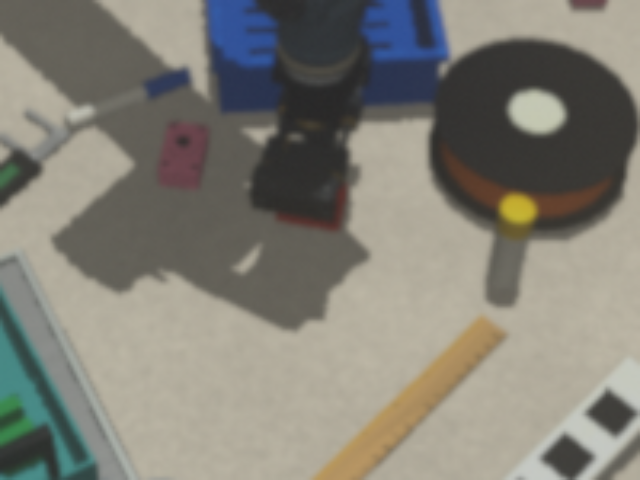

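Request:
send_rows([
  [0,0,-0.05,0,0,0],
  [0,0,-0.15,0,0,0],
  [0,0,-0.25,0,0,0],
  [0,0,-0.25,0,0,0],
])

```text
time_s: 23.5
position: [0.5967, 0.1671, 0.0699]
tcp_rot: [[0.845, 0.534, 0.009], [0.534, -0.845, 0.0], [0.008, 0.004, -1.0]]
force: [0.9, -0.9, -1.0]
opening: 0.325
grasp_force: 30.0
```

```bash
python3 - <<'E'
from meas import *
for n in('wrist','top','scene'):
  im,d,cam=cap(n);print(n);blobs(im,d,cam,['red'])
E
```

```text
wrist
red px [317. 213.] n 3642 med [0.614 0.178 0.095] ztop 0.102 rect [608. 174.] [43. 40.] 32.8
top
red px [450. 226.] n 34 med [ 0.492 -0.357  0.198] ztop 0.206 rect [ 486. -360.] [31. 27.] 4.5
scene
```

```bash
python3 - <<'E'
from plan import *
plan((.5213,-.178,.17,-16))
E
```

```text
t 23.65 at [0.593 0.167 0.066] yaw 32.3 J [ 5. 39. 89. -0. 52. 63.] op 0.33
(0.5213, -0.178, 0.17, -16) -> [-0.979, 1.013, -0.417, 0.0, 0.0, 0.536] rows>= 8.0
```

Request:
send_rows([
  [0,0,-0.2,0,0,0],
  [-0.06,0.06,-0.41,0,0,0.03],
  [-0.9,0.93,-0.41,0,0,0.536],
  [-0.9,0.93,-0.41,0,0,0.536],
  [-0.9,0.93,-0.41,0,0,0.536],
  [-0.9,0.93,-0.41,0,0,0.536],
  [-0.9,0.93,-0.41,0,0,0.536],
  [-0.9,0.93,-0.41,0,0,0.536],
  [-0.9,0.93,-0.41,0,0,0.536],
  [-0.9,0.93,-0.41,0,0,0.536],
  [-0.9,0.93,-0.41,0,0,0.536],
])

```text
time_s: 24.75
position: [0.5265, -0.1485, 0.1674]
tcp_rot: [[0.962, -0.275, -0.002], [-0.275, -0.962, 0.002], [-0.002, -0.001, -1.0]]
force: [0.7, 0.1, -0.7]
opening: 0.325
grasp_force: 30.0
```

```bash
python3 - <<'E'
from plan import *
from meas import *
for n in('top','scene','wrist'):
  im,d,cam=cap(n);print(n);blobs(im,d,cam,['green','purple','red','orange'])
save('w4',im)
plan((.5213,-.178,.17,-16),(.5213,-.178,.019,-16))
E
```

```text
top
red px [450. 227.] n 28 med [ 0.489 -0.356  0.199] ztop 0.204 rect [ 484. -361.] [37. 13.] 35.2
orange px [520. 117.] n 2173 med [ 0.86  -0.617  0.23 ] ztop 0.235 rect [ 861. -620.] [192. 192.] 43.7
orange px [455. 226.] n 46 med [ 0.488 -0.371  0.204] ztop 0.209 rect [ 487. -373.] [23. 25.] 87.8
scene
orange px [139. 263.] n 81 med [ 0.487 -0.371  0.202] ztop 0.205 rect [ 486. -371.] [24. 26.] 65.3
wrist
green px [345. 117.] n 1812 med [ 0.595 -0.197  0.043] ztop 0.046 rect [ 594. -198.] [36. 61.] 74.9
green px [508. 167.] n 1852 med [ 0.502 -0.345  0.062] ztop 0.084 rect [ 496. -354.] [25. 60.] 58.8
purple px [403. 116.] n 2326 med [ 0.579 -0.26   0.043] ztop 0.045 rect [ 578. -260.] [39. 62.] 73.8
red px [318. 213.] n 3638 med [ 0.546 -0.153  0.193] ztop 0.2 rect [ 540. -151.] [39. 42.] 74.7
red px [633. 206.] n 296 med [ 0.494 -0.346  0.186] ztop 0.188 rect [ 490. -351.] [24. 13.] 44.4
orange px [398. 158.] n 360 med [ 0.532 -0.25   0.022] ztop 0.023 rect [ 532. -247.] [36. 18.] 73.1
orange px [399. 184.] n 942 med [ 0.507 -0.239  0.045] ztop 0.046 rect [ 502. -239.] [35. 46.] 74.0
t 24.9 at [ 0.527 -0.148  0.168] yaw -15.8 J [-27.  26.  95.   0.  59.  78.] op 0.32
(0.5213, -0.178, 0.17, -16) -> [0.01, 0.122, -0.008, -0.0, 0.001, 0.002] rows>= 1.0
(0.5213, -0.178, 0.019, -16) -> [0.011, 0.123, 0.596, -0.0, 0.001, 0.002] rows>= 4.0
```

View pics/w4.png

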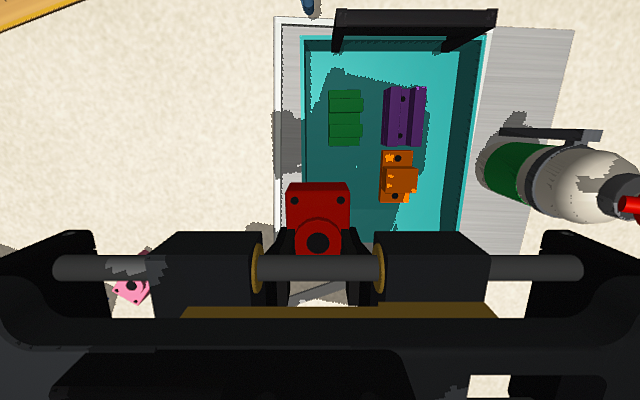

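Request:
send_rows([
  [0.01,0.12,0,0,0,0],
  [0.01,0.12,0,0,0,0],
  [0.01,0.12,0.15,0,0,0],
  [0.01,0.12,0.32,0,0,0],
  [0.01,0.12,0.46,0,0,0],
  [0.01,0.12,0.55,0,0,0],
  [0.01,0.12,0.59,0,0,0],
  [0.01,0.12,0.59,0,0,0],
])

```text
time_s: 25.7
position: [0.5208, -0.1778, 0.0197]
tcp_rot: [[0.962, -0.274, -0.002], [-0.274, -0.962, 0.002], [-0.003, -0.001, -1.0]]
force: [0.1, -0.0, -0.7]
opening: 0.317
grasp_force: 30.0
```

Request:
send_rows([
  [0,0,0,0,0,0],
  [0,0,0,0,0,0],
  [0,0,0,0,0,0],
  [0,0,0,0,0,0],
  [0,0,-0.05,0,0,0],
  [0,0,-0.2,0,0,0],
  [0,0,-0.4,0,0,0],
  [0,0,-0.6,0,0,0],
  [0,0,-0.8,0,0,0],
  [0,0,-1,0,0,0],
  [0,0,-1,0,0,0],
], grip=0.55)

```text
time_s: 26.8
position: [0.5256, -0.1817, 0.2801]
tcp_rot: [[0.961, -0.275, 0.016], [-0.275, -0.961, -0.009], [0.018, 0.005, -1.0]]
force: [0.4, -0.2, 0.1]
opening: 0.553
grasp_force: 0.0
```

```bash
python3 - <<'E'
from plan import *
from meas import *
for n in('wrist','scene'):
  im,d,cam=cap(n);print(n);o=blobs(im,d,cam,['green','purple','red','orange'])
plan((.4875,-.371,.28,-16),(.4875,-.371,.205,-16))
E
```

```text
wrist
green px [315. 128.] n 963 med [ 0.595 -0.198  0.037] ztop 0.046 rect [ 594. -197.] [35. 60.] 74.5
green px [432. 163.] n 592 med [ 0.503 -0.344  0.061] ztop 0.084 rect [ 499. -353.] [21. 59.] 53.3
purple px [358. 127.] n 1062 med [ 0.579 -0.261  0.043] ztop 0.045 rect [ 578. -260.] [38. 60.] 74.1
red px [316. 174.] n 907 med [ 0.529 -0.18   0.038] ztop 0.046 rect [ 526. -179.] [39. 61.] 74.6
red px [499. 183.] n 786 med [ 0.494 -0.358  0.196] ztop 0.201 rect [ 490. -367.] [43. 34.] 42.1
orange px [357. 157.] n 171 med [ 0.535 -0.25   0.022] ztop 0.024 rect [ 533. -248.] [35. 17.] 74.0
orange px [358. 165.] n 28 med [ 0.524 -0.247  0.043] ztop 0.045 rect [ 523. -245.] [36.  6.] 66.3
orange px [513. 187.] n 498 med [ 0.486 -0.371  0.201] ztop 0.202 rect [ 486. -371.] [26. 26.] 57.6
orange px [354. 185.] n 247 med [ 0.49  -0.232  0.023] ztop 0.046 rect [ 494. -236.] [35. 28.] 74.0
scene
orange px [139. 263.] n 81 med [ 0.486 -0.371  0.202] ztop 0.204 rect [ 486. -371.] [24. 23.] 55.9
orange px [199. 272.] n 117 med [ 0.512 -0.244  0.045] ztop 0.048 rect [ 512. -243.] [35. 30.] 72.2
t 26.9 at [ 0.522 -0.179  0.273] yaw -16.0 J [-31.  20.  87.  -0.  73.  75.] op 0.55
(0.4875, -0.371, 0.28, -16) -> [0.08, 0.774, -0.026, 0.001, -0.003, 0.0] rows>= 4.0
(0.4875, -0.371, 0.205, -16) -> [0.078, 0.774, 0.274, 0.001, -0.003, 0.0] rows>= 5.0
```

```bash
python3 - <<'E'
from plan import *
from meas import *
for n in('wrist','top','scene'):
  im,d,cam=cap(n);P=cloud(d,cam); m=masks(im); mm=cv2.dilate(((m['red']|m['orange'])).astype(np.uint8),np.ones((3,3)))>0
  q=P[mm]; q=q[(abs(q[:,0]-.487)<.05)&(abs(q[:,1]+.371)<.05)&(q[:,2]>.15)]
  zt=np.percentile(q[:,2],90); t=q[q[:,2]>zt-.006]
  print(n,len(q),'zt',zt.round(4),'cent',t.mean(0).round(4),cv2.minEnclosingCircle((t[:,:2]*1000).astype(np.float32)))
E
```

```text
wrist 1607 zt 0.2013 cent [ 0.4872 -0.3688  0.2001] ((486.32269287109375, -370.09136962890625), 17.860502243041992)
top 123 zt 0.2051 cent [ 0.4862 -0.3702  0.2028] ((485.76751708984375, -369.1206359863281), 17.806543350219727)
scene 166 zt 0.2028 cent [ 0.487  -0.3716  0.2009] ((485.949462890625, -371.42669677734375), 18.18834114074707)
```

```bash
python3 - <<'E'
from plan import *
plan((.4865,-.3702,.26,-16),(.4865,-.3702,.215,-16),(.4865,-.3702,.187,-16))
E
```

```text
t 27.05 at [ 0.52  -0.178  0.269] yaw -16.0 J [-31.  20.  87.   0.  73.  75.] op 0.55
(0.4865, -0.3702, 0.26, -16) -> [0.083, 0.774, 0.036, -0.001, 0.002, 0.0] rows>= 4.0
(0.4865, -0.3702, 0.215, -16) -> [0.083, 0.774, 0.216, -0.001, 0.002, 0.0] rows>= 5.0
(0.4865, -0.3702, 0.187, -16) -> [0.084, 0.774, 0.328, -0.001, 0.002, 0.0] rows>= 5.0
```

Request:
send_rows([
  [0.083,0.774,0,0,0,0],
  [0.083,0.774,0,0,0,0],
  [0.083,0.774,0,0,0,0],
  [0.083,0.774,0,0,0,0],
  [0.083,0.774,0.1,0,0,0],
  [0.083,0.774,0.18,0,0,0],
  [0.083,0.774,0.22,0,0,0],
  [0.083,0.774,0.22,0,0,0],
  [0.083,0.774,0.22,0,0,0],
  [0.083,0.774,0.22,0,0,0],
], grip=0)

```text
time_s: 28.05
position: [0.4888, -0.3712, 0.2169]
tcp_rot: [[0.962, -0.274, 0.001], [-0.274, -0.962, -0.001], [0.002, 0.001, -1.0]]
force: [0.4, -0.5, 1.7]
opening: 0.005
grasp_force: 0.0
```

Request:
send_rows([
  [0,0,0.04,0,0,0],
  [0,0,0.06,0,0,0],
  [0,0,0.08,0,0,0],
  [0,0,0.095,0,0,0],
  [0,0,0.1,0,0,0],
  [0,0,0.1,0,0,0],
])

```text
time_s: 28.65
position: [0.4879, -0.3709, 0.1906]
tcp_rot: [[0.961, -0.275, -0.0], [-0.275, -0.961, 0.0], [-0.0, -0.0, -1.0]]
force: [0.1, -0.2, -0.3]
opening: 0.004
grasp_force: 0.0
```

Request:
send_rows([
  [0,0,0,0,0,0],
  [0,0,0.01,0,0,0],
  [0,0,0.02,0,0,0],
  [0,0,0.02,0,0,0],
  [0,0,0.02,0,0,0],
])

```text
time_s: 29.15
position: [0.488, -0.3709, 0.1857]
tcp_rot: [[0.961, -0.275, -0.0], [-0.275, -0.961, 0.0], [-0.0, -0.0, -1.0]]
force: [0.7, 0.4, 0.2]
opening: 0.007
grasp_force: 0.0
```

```bash
python3 - <<'E'
from plan import *
im,d,cam=cap('scene'); save('s5',cv2.resize(im[200:360,80:280],(750,600)))
s=readout.read_state(); print(s['position'],s['force'],s['moment'])
E
```

```text
[ 0.48801352 -0.37100493  0.18585093] [ 1.13614085 -0.06954337 -0.47663806] [-0.01181228  0.01316723 -0.02456709]
```

View pics/s5.png

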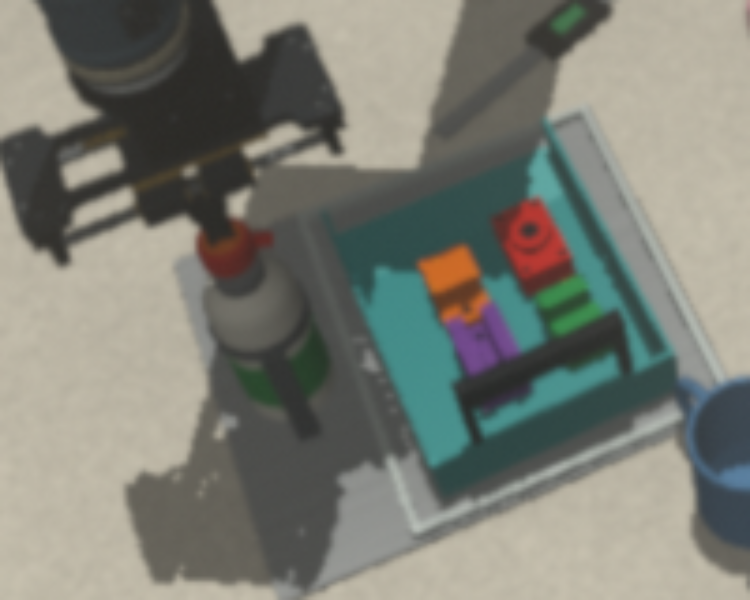

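The fingertips look like they're on or just above the red cap at crop (235,245), and all four parts are in the tray. There's no contact force yet, so I'll go lower in small steps.

Request:
send_rows([
  [0,0,0.008,0,0,0],
  [0,0,0.016,0,0,0],
  [0,0,0.024,0,0,0],
  [0,0,0.024,0,0,0],
])

```text
time_s: 29.6
position: [0.4878, -0.3708, 0.1794]
tcp_rot: [[0.961, -0.275, -0.001], [-0.275, -0.961, 0.001], [-0.001, -0.0, -1.0]]
force: [-0.2, -0.3, -0.5]
opening: 0.005
grasp_force: 0.0
```

Request:
send_rows([
  [0,0,0.008,0,0,0],
  [0,0,0.016,0,0,0],
  [0,0,0.024,0,0,0],
  [0,0,0.024,0,0,0],
])

```text
time_s: 30.0
position: [0.488, -0.371, 0.1738]
tcp_rot: [[0.961, -0.275, -0.0], [-0.275, -0.961, 0.0], [-0.0, -0.0, -1.0]]
force: [-0.3, -0.9, 0.6]
opening: 0.007
grasp_force: 0.0
```

Request:
send_rows([
  [0,0,0.008,0,0,0],
  [0,0,0.016,0,0,0],
  [0,0,0.016,0,0,0],
])

```text
time_s: 30.3
position: [0.4882, -0.3711, 0.1702]
tcp_rot: [[0.961, -0.275, 0.0], [-0.275, -0.961, -0.0], [0.0, 0.0, -1.0]]
force: [-0.0, -0.1, 4.6]
opening: 0.007
grasp_force: 2.4
```

Request:
send_rows([
  [0,0,0.008,0,0,0],
  [0,0,0.016,0,0,0],
  [0,0,0.016,0,0,0],
])

```text
time_s: 30.6
position: [0.4882, -0.3711, 0.1666]
tcp_rot: [[0.961, -0.275, 0.0], [-0.275, -0.961, -0.001], [0.001, 0.0, -1.0]]
force: [-0.9, 0.1, 7.9]
opening: 0.006
grasp_force: 3.5
```

Request:
send_rows([
  [0,0,0.008,0,0,0],
  [0,0,0.016,0,0,0],
  [0,0,0.016,0,0,0],
])

```text
time_s: 30.9
position: [0.4882, -0.3711, 0.1637]
tcp_rot: [[0.961, -0.275, 0.001], [-0.275, -0.961, -0.001], [0.001, 0.001, -1.0]]
force: [-2.1, 2.5, 10.8]
opening: 0.005
grasp_force: 5.5
```

```bash
python3 - <<'E'
from plan import *
im,d,cam=cap('scene'); save('s6',cv2.resize(im[220:320,90:215],(750,600)))
im,d,cam=cap('wrist'); save('w6',im)
s=readout.read_state(); print(s['position'],s['force'],s['moment'])
E
```

```text
[ 0.48822786 -0.37114889  0.16368467] [-2.62984551  1.72953996 10.94256744] [0.47655455 0.4222187  0.0245754 ]
```

View pics/s6.png

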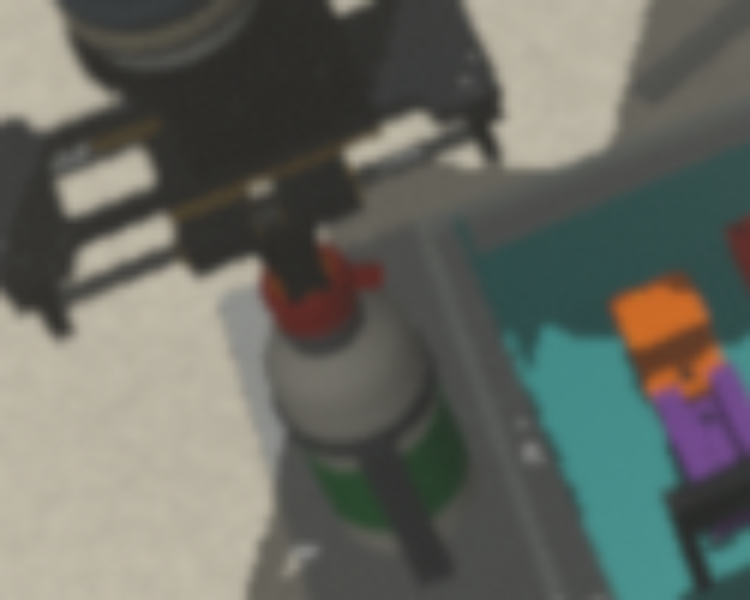

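Contact came at TCP z ≈ 0.174 m and 10.8 N at 0.164 m, so the cap is fully down. The real fingertips sit about 27 mm higher than the stated TCP, and I'll allow for that. Next I'll release and press twice more.

Request:
send_rows([
  [0,0,-0.08,0,0,0],
  [0,0,-0.12,0,0,0],
  [0,0,-0.12,0,0,0],
  [0,0,-0.12,0,0,0],
  [0,0,-0.06,0,0,0],
  [0,0,-0.02,0,0,0],
  [0,0,0,0,0,0],
  [0,0,0.004,0,0,0],
  [0,0,0.004,0,0,0],
  [0,0,0.004,0,0,0],
])

```text
time_s: 32.0
position: [0.4881, -0.3711, 0.1636]
tcp_rot: [[0.961, -0.275, 0.001], [-0.275, -0.961, -0.001], [0.001, 0.001, -1.0]]
force: [-3.5, 2.0, 17.4]
opening: 0.004
grasp_force: 9.0
```

Request:
send_rows([
  [0,0,-0.08,0,0,0],
  [0,0,-0.12,0,0,0],
  [0,0,-0.12,0,0,0],
  [0,0,-0.12,0,0,0],
  [0,0,-0.06,0,0,0],
  [0,0,-0.02,0,0,0],
  [0,0,0,0,0,0],
  [0,0,0,0,0,0],
  [0,0,0,0,0,0],
  [0,0,0,0,0,0],
])

```text
time_s: 33.0
position: [0.4881, -0.3711, 0.1636]
tcp_rot: [[0.962, -0.275, 0.001], [-0.275, -0.961, -0.001], [0.001, 0.001, -1.0]]
force: [-3.7, 3.1, 18.9]
opening: 0.007
grasp_force: 9.3
```

Request:
send_rows([
  [0,0,-0.1,0,0,0],
  [0,0,-0.25,0,0,0],
  [0,0,-0.4,0,0,0],
  [0,0,-0.5,0,0,0],
  [0,0,-0.5,0,0,0],
  [0,-0.2,-0.5,0,0,0],
  [0,-0.4,-0.5,0,0,0],
  [0,-0.6,-0.5,0,0,0],
  [0,-0.6,-0.5,0,0,-0.1],
  [0,-0.6,-0.5,0,0,-0.2],
  [0,-0.6,-0.5,0,0,-0.3],
  [0,-0.6,-0.5,0,0,-0.3],
], grip=0.5)

```text
time_s: 34.2
position: [0.5282, -0.2257, 0.2832]
tcp_rot: [[0.981, 0.193, -0.004], [0.193, -0.981, 0.003], [-0.004, -0.004, -1.0]]
force: [-0.9, -0.9, 0.1]
opening: 0.501
grasp_force: 0.0
```

```bash
python3 - <<'E'
from plan import *
from meas import *
for n in('wrist','scene','top'):
  im,d,cam=cap(n);P=cloud(d,cam); np.savez(n+'7.npz',im=im,P=P)
  if n!='top': save(n[0]+'7',im)
  # handle bar: points z>.1 near
  m=(abs(P[...,2]-.116)<.012)&(abs(P[...,0]-.65)<.07)&(abs(P[...,1]+.26)<.09); q=P[m]
  if len(q)>10:
    print(n,len(q),q.mean(0).round(4),cv2.minAreaRect((q[:,:2]*1000).astype(np.float32)),np.percentile(q[:,2],[5,50,95]).round(4))
  mm=masks(im)['teal']; q=P[mm]; q=q[q[:,2]>0.045]; q=q[(abs(q[:,0]-.55)<.2)&(abs(q[:,1]+.23)<.17)&(q[:,2]<.06)]
  if len(q)>10: print('walls',len(q),cv2.minAreaRect((q[:,:2]*1000).astype(np.float32)),np.percentile(q[:,2],95))
  m=masks(im); r=m['red']|m['orange']; q=P[r]; q=q[(abs(q[:,0]-.487)<.04)&(abs(q[:,1]+.371)<.04)]
  if len(q): print('cap',np.percentile(q[:,2],90))
plan((.649,-.26,.2,74))
E
```

```text
wrist 1343 [ 0.6486 -0.2556  0.1212] ((649.306884765625, -257.2665100097656), (118.18473052978516, 12.59872817993164), 74.12455749511719) [0.1096 0.1228 0.1242]
walls 1333 ((545.8218994140625, -227.8282012939453), (180.52951049804688, 229.6627655029297), 74.11246490478516) 0.056351691276922244
scene 386 [ 0.6512 -0.2598  0.1184] ((649.45751953125, -258.2359619140625), (117.1545181274414, 16.789026260375977), 73.26278686523438) [0.1058 0.1207 0.1256]
walls 210 ((548.1339721679688, -230.2010498046875), (178.19039916992188, 227.4715576171875), 74.01189422607422) 0.0590769860371092
cap 0.20411525142266992
top 95 [ 0.6549 -0.2398  0.1207] ((656.102783203125, -242.0166473388672), (83.27942657470703, 14.677376747131348), 73.8097915649414) [0.1092 0.1221 0.1271]
walls 117 ((548.0848999023438, -227.14710998535156), (180.21954345703125, 229.05877685546875), 74.68621063232422) 0.059242098468015224
cap 0.2055170866869743
t 34.35 at [ 0.529 -0.226  0.284] yaw 10.9 J [-34.  21.  83.  -0.  76.  45.] op 0.49
(0.649, -0.26, 0.2, 74) -> [0.448, 0.223, 0.336, -0.002, 0.0, -0.701] rows>= 8.0
```

Request:
send_rows([
  [0.45,0.21,0.05,0,0,-0.7],
  [0.45,0.21,0.1,0,0,-0.7],
  [0.45,0.21,0.2,0,0,-0.7],
  [0.45,0.21,0.3,0,0,-0.7],
  [0.45,0.21,0.336,0,0,-0.7],
  [0.45,0.21,0.336,0,0,-0.7],
  [0.45,0.21,0.336,0,0,-0.7],
  [0.45,0.21,0.336,0,0,-0.7],
  [0.45,0.21,0.336,0,0,-0.7],
  [0.45,0.21,0.336,0,0,-0.7],
])

```text
time_s: 35.35
position: [0.6495, -0.2568, 0.2014]
tcp_rot: [[0.277, 0.961, -0.001], [0.961, -0.277, 0.0], [0.0, -0.001, -1.0]]
force: [0.8, 0.3, -0.1]
opening: 0.5
grasp_force: 0.0
```

```bash
python3 - <<'E'
from plan import *
plan((.6493,-.2578,.063,74.1))
E
```

```text
t 35.35 at [ 0.65  -0.257  0.201] yaw 73.9 J [-31.  36.  70.   0.  74. -15.] op 0.5
(0.6493, -0.2578, 0.063, 74.1) -> [-0.004, 0.001, 0.553, -0.0, -0.0, -0.002] rows>= 3.0
```

Request:
send_rows([
  [-0.004,0,0.1,0,0,0],
  [-0.004,0,0.25,0,0,0],
  [-0.004,0,0.4,0,0,0],
  [-0.004,0,0.5,0,0,0],
  [-0.004,0,0.545,0,0,0],
  [-0.004,0,0.545,0,0,0],
])

```text
time_s: 35.95
position: [0.6483, -0.2572, 0.0637]
tcp_rot: [[0.276, 0.961, -0.003], [0.961, -0.276, 0.002], [0.001, -0.004, -1.0]]
force: [-0.6, 0.2, 1.1]
opening: 0.502
grasp_force: 0.0
```

Request:
send_rows([
  [0,0,0,0,0,0],
  [0,0,0,0,0,0],
  [0,0,0,0,0,0],
  [0,0,0,0,0,0],
  [0,0,0,0,0,0],
  [0,0,0,0,0,0],
  [0,0,0,0,0,0],
  [0,0,0,0,0,0],
], grip=0)

```text
time_s: 36.75
position: [0.6489, -0.2576, 0.0664]
tcp_rot: [[0.275, 0.961, -0.001], [0.961, -0.275, 0.0], [-0.0, -0.001, -1.0]]
force: [-2.7, 0.6, 5.4]
opening: 0.134
grasp_force: 30.0
```

Request:
send_rows([
  [0,0,-0.04,0,0,0],
  [0,0,-0.08,0,0,0],
  [0,0,-0.12,0,0,0],
  [0,0,-0.16,0,0,0],
  [0,0,-0.16,0,0,0],
])

```text
time_s: 37.25
position: [0.6507, -0.2584, 0.1078]
tcp_rot: [[0.275, 0.961, 0.003], [0.961, -0.275, -0.002], [-0.001, 0.003, -1.0]]
force: [0.3, -0.8, -5.5]
opening: 0.135
grasp_force: 30.6
```

```bash
cat > tray.py <<'E'
from meas import *
def tray():
  for n in('scene','top'):
    im,d,cam=cap(n);P=cloud(d,cam);mm=masks(im)['teal']; q=P[mm]; q=q[~np.isnan(q[:,0])]
    q=q[(q[:,2]>-.02)&(q[:,2]<.5)&(abs(q[:,0]-.5)<.45)]
    if len(q)<50: continue
    c,U,S=q.mean(0),0,0
    # robust floor plane fit
    for _ in range(8):
        A=np.c_[q[:,:2],np.ones(len(q))]; k=np.linalg.lstsq(A,q[:,2],rcond=None)[0]; r=q[:,2]-A@k; q=q[abs(r)<max(.004,1.5*np.median(abs(r)))]
    print(n,len(q),'floor grad',k[:2].round(3),'at',q.mean(0).round(3),cv2.minAreaRect((P[mm][~np.isnan(P[mm][:,0])][:,:2]*1000).astype(np.float32)))
E
python3 -c "
from tray import *
tray()"
```

```text
scene 614 floor grad [ 0.059 -0.022] at [ 0.523 -0.278  0.048] ((551.3659057617188, -230.92703247070312), (179.325439453125, 235.46726989746094), 74.01095581054688)
top 148 floor grad [-0.016  0.054] at [ 0.593 -0.321  0.047] ((473.6175842285156, 94.21923828125), (2356.25, 972.148193359375), 89.367431640625)
```

```bash
python3 - <<'E'
from plan import *
from meas import *
for n in('top','scene'):
    f=np.load(n+'0.npz'); c=viewer.camera_info(n)
    K=np.array([[c['fx'],0,c['cx']],[0,c['fy'],c['cy']],[0,0,1.]]); R=np.array(c['R']);cam=(K,np.array(c['distortion'],float),R.T,-R.T@np.array(c['t']))
    P=cloud(f['d'],cam); m=masks(f['im'])['blue']&(P[...,2]>.066)&(P[...,2]<.09)&(abs(P[...,0]-.44)<.19)&(abs(P[...,1]-.35)<.19)
    q=P[m]; q=q[(np.linalg.norm(q[:,:2]-[.44,.35],axis=1)<.18)]; print(n,len(q),cv2.minAreaRect((q[:,:2]*1000).astype(np.float32)))
plan((.6493,-.2578,.28,74.1),(.72,0.0,.35,105))
E
```

```text
top 783 ((435.3492736816406, 346.99542236328125), (234.5403594970703, 230.5121612548828), 49.61767578125)
scene 362 ((436.2527770996094, 342.08538818359375), (225.5286865234375, 224.929931640625), 49.62514877319336)
t 37.35 at [ 0.65  -0.258  0.106] yaw 74.0 J [-31.  42.  75.   0.  64. -15.] op 0.14
(0.6493, -0.2578, 0.28, 74.1) -> [-0.0, -0.002, -0.696, 0.001, 0.0, -0.001] rows>= 4.0
(0.72, 0.0, 0.35, 105) -> [1.069, -0.013, -0.976, 0.001, 0.001, -0.344] rows>= 8.0
```

Request:
send_rows([
  [0,0,-0.1,0,0,0],
  [0,0,-0.25,0,0,0],
  [0,0,-0.4,0,0,0],
  [0,0,-0.55,0,0,0],
  [0,0,-0.7,-0.03,0,0],
  [0,0,-0.78,-0.06,0,0],
  [0,0,-0.8,-0.1,0,0],
  [0,0,-0.8,-0.1,0,0],
  [0,0,-0.8,-0.1,0,0],
])

```text
time_s: 38.25
position: [0.6478, -0.2569, 0.3042]
tcp_rot: [[0.275, 0.95, 0.146], [0.961, -0.272, -0.041], [0.001, 0.151, -0.989]]
force: [0.2, -0.4, -6.7]
opening: 0.148
grasp_force: 30.4
```

```bash
python3 - <<'E'
from tray import *
s=readout.read_state(); print(s['joint_positions'].round(2),s['position'].round(4),np.round(s['tcp_rot'],4).tolist(),s['opening'],s['force'])
tray()
E
```

```text
[-31.98  26.78  71.07   2.54  73.82 -16.54] [ 0.6478 -0.2569  0.3042] [[0.2751, 0.9503, 0.1455], [0.9614, -0.2721, -0.0406], [0.001, 0.1511, -0.9885]] 0.1476390119993693 [ 0.24535729 -0.3767658  -6.72207178]
scene 422 floor grad [0.343 0.146] at [ 0.568 -0.27   0.243] ((560.9313354492188, -231.68780517578125), (180.04623413085938, 230.0289306640625), 75.18260192871094)
top 420 floor grad [ 0.232 -0.002] at [ 0.589 -0.176  0.228] ((465.70703125, 18.8653564453125), (971.3609619140625, 2185.626953125), 1.4349911212921143)
```

```bash
cat > kin.py <<'E'
from plan import *
from scipy.optimize import least_squares
def fk(J,k):
    off,h,a2,e,a3,L=k; r=np.radians(J)
    Z=lambda a:Ro.from_euler('z',a).as_matrix(); Y=lambda a:Ro.from_euler('y',a).as_matrix()
    R1=Z(r[0]); R3=R1@Y(r[1]+r[2]); p=R1@[0,off,h]+R1@Y(r[1])@[0,0,a2]+R3@[e,0,a3]
    R=R3@Z(r[3])@Y(r[4])@Z(np.pi/2+r[5]); return p+R[:,2]*L,R
D=[([-85.914,30.28,82.157,0,67.689,-10.2255],[.15448,-.60478,.19486],30),([-31.98,26.78,71.07,2.54,73.82,-16.54],[.6478,-.2569,.3042],30),
([-57,10,96,0,74,-23],[.335,-.318,.301],1),([-26,15,99,0,67,-19],[.465,-.106,.25],1),([-8,41,99,0,39,-15],[.559,.038,.009],1),([-12,35,78,0,67,4],[.661,-.025,.17],1),
([-7,49,77,0,54,26],[.699,.02,.004],1),([-30,33,82,0,66,77],[.601,-.216,.169],1),([-37,27,93,0,60,-111],[.505,-.241,.174],1),([5,44,91,0,45,63],[.593,.167,.003],1),([-34,21,83,0,76,45],[.529,-.226,.284],1),([-31,36,70,0,74,-15],[.65,-.257,.201],1)]
K=least_squares(lambda k:np.concatenate([w*(fk(J,k)[0]-p) for J,p,w in D]),[.1,.3,.4,0,.4,.25]).x
lo=np.array([-176,-43,13,-81,1,-163]);hi=np.array([176,126,139.5,261,151,163])
def ik(p,R,x0):
    f=lambda J:(lambda P:np.r_[(P[0]-p)*10,Ro.from_matrix(P[1].T@R).as_rotvec()])(fk(J,K))
    s=least_squares(f,np.clip(x0,lo+.5,hi-.5),bounds=(lo,hi),x_scale=50); return s.x,np.linalg.norm(s.fun)
E
python3 - <<'E'
from kin import *
print(K.round(4)); print([(np.linalg.norm(fk(J,K)[0]-p)*1000).round(1) for J,p,w in D]); print((fk(D[1][0],K)[1]).round(3))
bc=np.array([.436,.344])
for ta in (27,49.6,70,90,139.6):
    x=np.array([10,30,80,5,70,-20.]); u=np.array([np.cos(np.radians(ta)),np.sin(np.radians(ta))])
    for th in (0,20,35,50,65):
        t=np.radians(th); lx=-.223*np.cos(t)+.096*np.sin(t); lz=-.223*np.sin(t)-.096*np.cos(t)
        H=np.r_[bc+u*(.035-lx),.12-lz]; R=Rdown(ta+90,-th); x,e=ik(H+.045*R[:,2],R,x); print(ta,th,H.round(3),x.round(0),'err',round(e,4))
E
```

```text
[0.111  0.2741 0.5877 0.1146 0.3921 0.3312]
[np.float64(0.1), np.float64(0.1), np.float64(4.4), np.float64(7.8), np.float64(9.2), np.float64(5.0), np.float64(6.5), np.float64(8.2), np.float64(2.9), np.float64(5.7), np.float64(3.4), np.float64(3.8)]
[[ 0.275  0.95   0.146]
 [ 0.961 -0.272 -0.041]
 [ 0.001  0.151 -0.989]]
27 0 [0.666 0.461 0.216] [27. 47. 51.  0. 82. -0.] err 0.0
27 20 [0.625 0.44  0.286] [27. 32. 74.  0. 54. -0.] err 0.0
27 35 [0.581 0.418 0.327] [27. 22. 90.  0. 32. -0.] err 0.0
27 50 [0.529 0.392 0.353] [ 27.  15. 106.   2.   8.  -2.] err 0.0
27 65 [0.474 0.363 0.363] [ 27.  10. 115. -81.   1.  81.] err 0.1749
49.6 0 [0.603 0.54  0.216] [ 34.  47.  51.   0.  82. -16.] err 0.0
49.6 20 [0.573 0.505 0.286] [ 31.  32.  74.   8.  55. -22.] err 0.0
49.6 35 [0.541 0.468 0.327] [ 27.  22.  90.  22.  37. -37.] err 0.0
49.6 50 [0.504 0.424 0.353] [ 21.  15. 106.  62.  25. -80.] err 0.0
49.6 65 [0.463 0.376 0.363] [  12.   14.  123.  112.   36. -135.] err 0.0
70 0 [0.524 0.586 0.216] [ 40.  45.  56.   0.  79. -30.] err 0.0
70 20 [0.508 0.543 0.286] [ 34.  31.  76.  14.  58. -4
[... 224 characters left out ...]
436 0.602 0.216] [ 45.  41.  64.   0.  75. -45.] err 0.0
90 20 [0.436 0.556 0.286] [ 36.  29.  79.  18.  61. -61.] err 0.0
90 35 [0.436 0.507 0.327] [ 27.  22.  90.  38.  57. -82.] err 0.0
90 50 [0.436 0.449 0.353] [  15.   19.  100.   58.   61. -105.] err 0.0
90 65 [0.436 0.386 0.363] [   2.   21.  109.   71.   73. -126.] err 0.0
139.6 0 [0.24  0.511 0.216] [ 54.  27.  92.  -0.  60. -86.] err 0.0
139.6 20 [0.275 0.481 0.286] [  38.   22.   92.   21.   71. -109.] err 0.0
139.6 35 [0.312 0.449 0.327] [  27.   23.   90.   32.   84. -121.] err 0.0
139.6 50 [0.356 0.412 0.353] [  16.   27.   87.   40.   97. -129.] err 0.0
139.6 65 [0.404 0.371 0.363] [   9.   34.   83.   47.  110. -134.] err 0.0
```

```bash
python3 - <<'E'
from kin import *
x=np.array([-32,27,71,2,73,-16.])
for w in ((.69,-.06,.27,95,4),(.70,.16,.27,117,4),(.63,.38,.27,138,4),(.524,.586,.26,160,3)):
    x,e=ik(np.array(w[:3]),Rdown(*w[3:]),x); print(x.round(0),round(e,4))
plan((.69,-.06,.27,95,4))
E
```

```text
[-14.  34.  62.  -1.  87. -18.] 0.0
[  5.  37.  58.  -2.  89. -22.] 0.0
[ 23.  38.  55.  -2.  91. -25.] 0.0
[ 41.  43.  47.  -1.  93. -29.] 0.0
t 38.35 at [ 0.649 -0.258  0.304] yaw 74.0 J [-32.  27.  71.   3.  74. -17.] op 0.14
(0.69, -0.06, 0.27, 95, 4) -> [0.805, -0.081, 0.125, 0.141, 0.009, -0.233] rows>= 5.0
```

Request:
send_rows([
  [0,0,0,0.05,0,0],
  [0.03,0,0,0.1,0,0],
  [0.09,-0.01,0.01,0.141,0,-0.02],
  [0.18,-0.02,0.03,0.141,0,-0.05],
  [0.28,-0.03,0.04,0.141,0,-0.08],
  [0.39,-0.04,0.06,0.141,0,-0.11],
  [0.5,-0.05,0.08,0.141,0.005,-0.145],
  [0.61,-0.06,0.1,0.141,0.007,-0.18],
  [0.72,-0.07,0.115,0.141,0.008,-0.21],
  [0.805,-0.08,0.125,0.141,0.009,-0.233],
])

```text
time_s: 39.35
position: [0.6915, -0.0579, 0.2695]
tcp_rot: [[-0.089, 0.994, -0.068], [0.996, 0.089, -0.006], [-0.0, -0.068, -0.998]]
force: [-0.4, 0.6, -6.0]
opening: 0.144
grasp_force: 30.5
```

```bash
python3 - <<'E'
from tray import *
from plan import *
tray(); plan((.70,.16,.27,117,4))
E
```

```text
scene 585 floor grad [0.002 0.001] at [ 0.603 -0.089  0.213] ((612.050048828125, -67.66069793701172), (276.5104675292969, 179.3784637451172), 4.071102619171143)
top 289 floor grad [0.037 0.022] at [ 0.572 -0.103  0.212] ((486.30548095703125, 78.4306640625), (956.6453857421875, 2334.283447265625), 0.05590277910232544)
t 39.45 at [ 0.692 -0.056  0.269] yaw 95.2 J [-13.  34.  62.  -1.  87. -18.] op 0.14
(0.7, 0.16, 0.27, 117, 4) -> [0.856, 0.112, -0.009, 0.001, -0.018, -0.241] rows>= 5.0
```

Tray level. Continuing.

Request:
send_rows([
  [0.03,0,0,0,0,-0.01],
  [0.1,0.01,0,0,0,-0.03],
  [0.2,0.03,0,0,-0.004,-0.06],
  [0.32,0.04,0,0,-0.007,-0.09],
  [0.44,0.06,0,0,-0.01,-0.125],
  [0.56,0.075,0,0,-0.012,-0.16],
  [0.68,0.09,0,0,-0.015,-0.19],
  [0.79,0.1,0,0,-0.017,-0.22],
  [0.85,0.11,0,0,-0.018,-0.241],
])

```text
time_s: 40.35
position: [0.699, 0.1574, 0.2692]
tcp_rot: [[-0.453, 0.889, -0.059], [0.891, 0.452, -0.033], [-0.002, -0.068, -0.998]]
force: [-0.4, 1.6, -6.0]
opening: 0.143
grasp_force: 30.6
```

```bash
python3 - <<'E'
from plan import *
plan((.63,.38,.27,138,4))
E
```

```text
t 40.35 at [0.699 0.157 0.269] yaw 117.0 J [  5.  36.  58.  -2.  89. -22.] op 0.14
(0.63, 0.38, 0.27, 138, 4) -> [0.919, 0.157, -0.016, 0.001, -0.015, -0.233] rows>= 5.0
```

Request:
send_rows([
  [0.1,0.02,0,0,0,-0.03],
  [0.21,0.035,0,0,-0.004,-0.055],
  [0.33,0.055,0,0,-0.006,-0.085],
  [0.45,0.08,-0.01,0,-0.008,-0.115],
  [0.57,0.1,-0.01,0,-0.01,-0.145],
  [0.69,0.12,-0.01,0,-0.012,-0.175],
  [0.81,0.14,-0.015,0,-0.014,-0.205],
  [0.92,0.157,-0.016,0,-0.015,-0.233],
])

```text
time_s: 41.15
position: [0.631, 0.3782, 0.2695]
tcp_rot: [[-0.741, 0.67, -0.045], [0.671, 0.739, -0.054], [-0.003, -0.07, -0.998]]
force: [-0.9, -0.6, -7.1]
opening: 0.137
grasp_force: 30.5
```

```bash
python3 - <<'E'
from plan import *
plan((.524,.586,.26,160,3))
E
```

```text
t 41.15 at [0.631 0.378 0.269] yaw 137.9 J [ 23.  38.  55.  -2.  91. -25.] op 0.14
(0.524, 0.586, 0.26, 160, 3) -> [0.875, 0.331, 0.013, -0.011, -0.013, -0.246] rows>= 5.0
```

Request:
send_rows([
  [0.1,0.04,0,0,0,-0.03],
  [0.21,0.08,0,0,-0.004,-0.06],
  [0.33,0.125,0,0,-0.006,-0.095],
  [0.45,0.17,0,-0.01,-0.008,-0.13],
  [0.57,0.215,0.01,-0.01,-0.01,-0.165],
  [0.69,0.26,0.01,-0.01,-0.012,-0.2],
  [0.8,0.3,0.01,-0.01,-0.013,-0.23],
  [0.86,0.325,0.013,-0.011,-0.013,-0.246],
  [0.875,0.331,0.013,-0.011,-0.013,-0.246],
  [0.875,0.331,0.013,-0.011,-0.013,-0.246],
])

```text
time_s: 42.15
position: [0.525, 0.5845, 0.2594]
tcp_rot: [[-0.939, 0.343, -0.019], [0.344, 0.938, -0.051], [-0.0, -0.055, -0.999]]
force: [0.2, 0.1, -6.4]
opening: 0.147
grasp_force: 30.4
```

```bash
python3 - <<'E'
from tray import *
from plan import *
tray()
bc=np.array([.436,.344]);ta=70;u=np.array([np.cos(np.radians(ta)),np.sin(np.radians(ta))])
W=[]
for th in (0,10,20,30,40,50,60,68):
    t=np.radians(th+3); lx=-.223*np.cos(t)+.096*np.sin(t); lz=-.223*np.sin(t)-.096*np.cos(t)
    H=np.r_[bc+u*(.035-lx),.12-lz]; R=Rdown(ta+90,-th); W.append((*(H+.045*R[:,2]).round(4),160,-th))
plan(*W)
im,d,cam=cap('top');save('t8',im[120:370,150:450])
E
```

```text
scene 246 floor grad [0.061 0.01 ] at [0.465 0.476 0.202] ((386.97528076171875, 591.5245361328125), (231.1354217529297, 565.8477172851562), 42.534671783447266)
top 785 floor grad [0.001 0.079] at [0.493 0.454 0.202] ((464.9090576171875, 82.6087646484375), (1004.9622802734375, 2333.350341796875), 0.08041297644376755)
t 42.25 at [0.526 0.583 0.26 ] yaw 159.8 J [ 40.  43.  47.  -2.  93. -29.] op 0.14
(np.float64(0.5224), np.float64(0.5814), np.float64(0.1825), 160, 0) -> [0.011, 0.004, 0.309, -0.035, 0.0, -0.002] rows>= 2.0
(np.float64(0.5176), np.float64(0.5681), np.float64(0.2194), 160, -10) -> [0.01, -0.06, 0.165, -0.146, 0.0, -0.002] rows>= 2.0
(np.float64(0.5106), np.float64(0.549), np.float64(0.2532), 160, -20) -> [0.01, -0.149, 0.034, -0.257, 0.001, -0.002] rows>= 3.0
(np.float64(0.5017), np.float64(0.5246), np.float64(0.283), 160, -30) -> [0.01, -0.259, -0.079, -0.368, 0.001, -0.002] rows>= 4.0
(np.float64(0.4913), np.float64(0.4958), np.float64(0.3078), 160, -40) -> [0.009, -0.387, -0.172, -0.479, 0.001, -0.002] rows>= 6.0
(np.float64(0.4794), np.float64(0.4633), np.float64(0.3269), 160, -50) -> [0.009, -0.529, -0.24, -0.59, 0.001, -0.002] rows>= 7.0
(np.float64(0.4667), np.float64(0.4283), np.float64(0.3398), 160, -60) -> [0.008, -0.681, -0.284, -0.701, 0.001, -0.002] rows>= 8.0
(np.float64(0.456), np.float64(0.399), np.float64(0.3452), 160, -68) -> [0.008, -0.806, -0.299, -0.79, 0.002, -0.002] rows>= 9.0
```

View pics/t8.png

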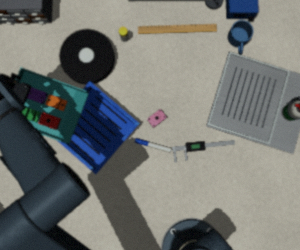

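Request:
send_rows([
  [0.01,-0.02,0.02,-0.06,0,0],
  [0.01,-0.05,0.03,-0.12,0,0],
  [0.01,-0.1,0.03,-0.19,0,0],
  [0.01,-0.15,0.034,-0.257,0.001,-0.002],
  [0.01,-0.2,-0.02,-0.31,0.001,-0.002],
  [0.01,-0.26,-0.08,-0.368,0.001,-0.002],
  [0.01,-0.32,-0.13,-0.42,0.001,-0.002],
  [0.009,-0.387,-0.172,-0.479,0.001,-0.002],
  [0.009,-0.455,-0.21,-0.535,0.001,-0.002],
  [0.009,-0.529,-0.24,-0.59,0.001,-0.002],
  [0.009,-0.605,-0.262,-0.645,0.001,-0.002],
  [0.008,-0.681,-0.284,-0.701,0.001,-0.002],
])

```text
time_s: 43.5
position: [0.4657, 0.4277, 0.3415]
tcp_rot: [[-0.94, 0.165, 0.298], [0.34, 0.468, 0.815], [-0.005, 0.868, -0.497]]
force: [-1.4, -0.3, -4.6]
opening: 0.136
grasp_force: 29.9
```

```bash
python3 - <<'E'
from meas import *
from plan import *
plan((.456,.399,.3452,160,-70))
for n in('scene','top'):
  im,d,cam=cap(n); print(n); blobs(im,d,cam,['green','purple','red','orange'],15)
  if n=='scene': save('s9',cv2.resize(im[60:240,220:460],(800,600)))
E
```

```text
t 43.5 at [0.466 0.428 0.342] yaw 160.1 J [   7.   15.  114.   80.   52. -119.] op 0.14
(0.456, 0.399, 0.3452, 160, -70) -> [-0.003, -0.047, -0.113, -0.109, 0.0, 0.004] rows>= 2.0
scene
green px [324. 137.] n 20 med [0.4   0.352 0.081] ztop 0.085 rect [400. 351.] [ 8. 34.] 64.2
green px [319. 139.] n 29 med [0.396 0.329 0.081] ztop 0.087 rect [395. 333.] [22. 32.] 82.5
purple px [314. 150.] n 33 med [0.416 0.29  0.069] ztop 0.079 rect [416. 292.] [52. 15.] 78.0
red px [303. 146.] n 41 med [0.373 0.283 0.066] ztop 0.072 rect [372. 283.] [19. 33.] 78.2
orange px [139. 263.] n 81 med [ 0.486 -0.372  0.202] ztop 0.205 rect [ 486. -371.] [27. 23.] 39.9
top
green px [242. 260.] n 89 med [0.388 0.349 0.056] ztop 0.074 rect [380. 329.] [95. 27.] 65.7
green px [345. 266.] n 23 med [ 0.367 -0.019  0.013] ztop 0.019 rect [365. -20.] [11. 26.] 1.1
red px [450. 226.] n 33 med [ 0.49  -0.356  0.199] ztop 0.204 rect [ 486. -359.] [31. 29.] 1.1
red px [256. 265.] n 74 med [0.371 0.297 0.063] ztop 0.076 rect [373. 300.] [48. 22.] 67.8
orange px [520. 117.] n 2160 med [ 0.86  -0.617  0.23 ] ztop 0.236 rect [ 862. -620.] [192. 193.] 35.0
orange px [455. 226.] n 47 med [ 0.486 -0.371  0.202] ztop 0.208 rect [ 486. -371.] [23. 23.] 55.7
```

View pics/s9.png

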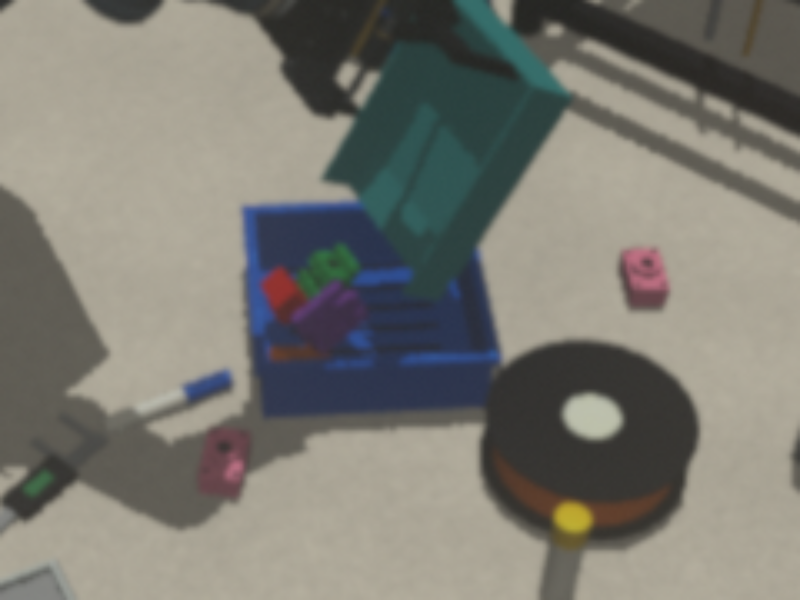

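Red, green, purple and orange are all in the bin (crop around (310,300)) and the tray looks empty. I'll bring the tray back level along the same path.

Request:
send_rows([
  [0,0,0,0,0,0],
  [0,0,0,0,0,0],
  [0,0,0,0,0,0],
])

```text
time_s: 43.9
position: [0.4663, 0.4304, 0.3408]
tcp_rot: [[-0.941, 0.167, 0.295], [0.339, 0.47, 0.815], [-0.002, 0.867, -0.499]]
force: [-0.2, -0.6, -3.2]
opening: 0.137
grasp_force: 30.0
```

```bash
python3 - <<'E'
from meas import *
from plan import *
for n in('scene',):
  im,d,cam=cap(n); print(n); blobs(im,d,cam,['green','purple','red','orange'],15)
bc=np.array([.436,.344]);ta=70;u=np.array([np.cos(np.radians(ta)),np.sin(np.radians(ta))])
W=[]
for th in (55,45,35,25,15,5,-3):
    t=np.radians(th+3); lx=-.223*np.cos(t)+.096*np.sin(t); lz=-.223*np.sin(t)-.096*np.cos(t)
    H=np.r_[bc+u*(.035-lx),.14-lz+.06*(1-th/60)]; R=Rdown(ta+90,-th); W.append((*(H+.045*R[:,2]).round(4),160,-th))
plan(*W)
E
```

```text
scene
purple px [317. 153.] n 31 med [0.418 0.306 0.05 ] ztop 0.058 rect [414. 304.] [16. 49.] 3.7
purple px [326. 156.] n 25 med [0.443 0.319 0.045] ztop 0.052 rect [441. 322.] [25. 44.] 36.8
red px [304. 146.] n 38 med [0.374 0.286 0.067] ztop 0.071 rect [374. 284.] [17. 30.] 71.6
orange px [139. 263.] n 80 med [ 0.487 -0.372  0.202] ztop 0.205 rect [ 486. -372.] [25. 25.] 33.0
t 43.95 at [0.466 0.43  0.341] yaw 160.2 J [   7.   15.  114.   80.   52. -118.] op 0.14
(np.float64(0.4732), np.float64(0.4461), np.float64(0.3592), 160, -55) -> [-0.006, 0.099, 0.022, 0.056, -0.001, 0.002] rows>= 1.0
(np.float64(0.4855), np.float64(0.48), np.float64(0.3531), 160, -45) -> [-0.006, 0.15, 0.159, 0.167, -0.001, 0.002] rows>= 2.0
(np.float64(0.4967), np.float64(0.5107), np.float64(0.3411), 160, -35) -> [-0.007, 0.173, 0.297, 0.279, -0.001, 0.002] rows>= 3.0
(np.float64(0.5064), np.float64(0.5374), np.float64(0.3237), 160, -25) -> [-0.007, 0.17, 0.43, 0.39, -0.001, 0.003] rows>= 5.0
(np.float64(0.5143), np.float64(0.5593), np.float64(0.3017), 160, -15) -> [-0.007, 0.14, 0.554, 0.501, -0.001, 0.003] rows>= 6.0
(np.float64(0.5203), np.float64(0.5755), np.float64(0.2763), 160, -5) -> [-0.008, 0.086, 0.665, 0.612, -0.0, 0.003] rows>= 7.0
(np.float64(0.5234), np.float64(0.5842), np.float64(0.2541), 160, 3) -> [-0.007, 0.028, 0.741, 0.701, -0.0, 0.003] rows>= 8.0
```

Request:
send_rows([
  [-0.006,0.08,0.02,0.04,0,0],
  [-0.006,0.125,0.09,0.11,-0.001,0.002],
  [-0.006,0.15,0.16,0.167,-0.001,0.002],
  [-0.006,0.165,0.23,0.225,-0.001,0.002],
  [-0.007,0.173,0.297,0.279,-0.001,0.002],
  [-0.007,0.173,0.37,0.34,-0.001,0.002],
  [-0.007,0.17,0.43,0.39,-0.001,0.003],
  [-0.007,0.155,0.5,0.45,-0.001,0.003],
  [-0.007,0.14,0.554,0.501,-0.001,0.003],
  [-0.007,0.115,0.61,0.56,0,0.003],
  [-0.007,0.086,0.665,0.612,0,0.003],
  [-0.007,0.04,0.7,0.66,0,0.003],
])

```text
time_s: 45.15
position: [0.5196, 0.5794, 0.2607]
tcp_rot: [[-0.94, 0.342, 0.0], [0.342, 0.94, 0.011], [0.004, 0.011, -1.0]]
force: [0.6, 0.9, -3.0]
opening: 0.13
grasp_force: 30.1
```

```bash
python3 - <<'E'
from meas import *
from tray import *
from plan import *
for n in('scene','top'):
  im,d,cam=cap(n); print(n); blobs(im,d,cam,['green','purple','red','orange'],15)
tray()
plan((.63,.38,.28,138,0))
E
```

```text
scene
orange px [139. 263.] n 80 med [ 0.486 -0.371  0.202] ztop 0.204 rect [ 486. -371.] [25. 24.] 44.2
top
green px [234. 256.] n 109 med [0.404 0.381 0.036] ztop 0.047 rect [405. 384.] [59. 29.] 69.6
green px [345. 266.] n 20 med [ 0.367 -0.02   0.012] ztop 0.019 rect [368. -21.] [10. 26.] 1.2
purple px [254. 248.] n 106 med [0.433 0.309 0.045] ztop 0.058 rect [431. 311.] [56. 36.] 89.1
red px [450. 227.] n 28 med [ 0.489 -0.356  0.197] ztop 0.206 rect [ 484. -358.] [34. 14.] 25.3
orange px [520. 117.] n 2184 med [ 0.86  -0.617  0.23 ] ztop 0.236 rect [ 862. -620.] [191. 188.] 33.8
orange px [455. 226.] n 47 med [ 0.488 -0.371  0.202] ztop 0.207 rect [ 487. -370.] [24. 23.] 27.1
orange px [271. 243.] n 87 med [0.448 0.247 0.054] ztop 0.067 rect [447. 250.] [40. 33.] 81.4
scene 1242 floor grad [0.023 0.005] at [0.457 0.49  0.199] ((445.1871643066406, 635.2606201171875), (263.1808166503906, 621.2906494140625), 13.242579460144043)
top 1219 floor grad [0.01  0.072] at [0.486 0.463 0.2  ] ((466.8815002441406, 73.1552734375), (1000.1358642578125, 2314.16943359375), 0.13365231454372406)
t 45.35 at [0.519 0.577 0.26 ] yaw 160.0 J [ 40.  40.  52.   1.  87. -30.] op 0.13
(0.63, 0.38, 0.28, 138, 0) -> [-0.686, -0.589, -0.091, 0.006, -0.004, 0.244] rows>= 5.0
```

Request:
send_rows([
  [-0.08,-0.07,-0.03,0,0,0.03],
  [-0.2,-0.17,-0.06,0,0,0.07],
  [-0.34,-0.29,-0.09,0,0,0.12],
  [-0.48,-0.41,-0.09,0,0,0.17],
  [-0.62,-0.53,-0.09,0,0,0.22],
  [-0.686,-0.589,-0.09,0.006,-0.004,0.244],
])

```text
time_s: 45.95
position: [0.6334, 0.3736, 0.2839]
tcp_rot: [[-0.737, 0.675, 0.006], [0.675, 0.737, -0.0], [-0.005, 0.004, -1.0]]
force: [0.1, 0.0, -3.6]
opening: 0.135
grasp_force: 30.2
```

```bash
python3 - <<'E'
from plan import *
plan((.70,.16,.28,117,0))
E
```

```text
t 45.95 at [0.633 0.374 0.284] yaw 137.5 J [ 22.  35.  58.  -0.  86. -26.] op 0.13
(0.7, 0.16, 0.28, 117, 0) -> [-0.773, -0.45, 0.018, 0.003, 0.003, 0.228] rows>= 5.0
```

Request:
send_rows([
  [-0.14,-0.08,0,0,0,0.045],
  [-0.28,-0.16,0,0,0,0.09],
  [-0.43,-0.25,0,0,0,0.135],
  [-0.58,-0.34,0.01,0,0,0.18],
  [-0.7,-0.41,0.015,0,0,0.21],
  [-0.77,-0.45,0.018,0.003,0.003,0.228],
])

```text
time_s: 46.55
position: [0.6989, 0.1634, 0.2786]
tcp_rot: [[-0.457, 0.89, -0.003], [0.89, 0.457, 0.001], [0.002, -0.002, -1.0]]
force: [-0.2, 0.9, -3.2]
opening: 0.134
grasp_force: 30.1
```

```bash
python3 - <<'E'
from plan import *
plan((.69,-.06,.28,95,2))
E
```

```text
t 46.55 at [0.699 0.163 0.279] yaw 117.2 J [  4.  34.  61.   0.  85. -23.] op 0.13
(0.69, -0.06, 0.28, 95, 2) -> [-0.779, -0.44, -0.007, 0.021, 0.003, 0.246] rows>= 5.0
```

Request:
send_rows([
  [-0.14,-0.08,0,0.005,0,0.045],
  [-0.28,-0.16,0,0.01,0,0.09],
  [-0.43,-0.245,0,0.015,0,0.135],
  [-0.58,-0.33,0,0.02,0,0.185],
  [-0.7,-0.4,-0.007,0.02,0,0.22],
  [-0.78,-0.44,-0.007,0.021,0.003,0.246],
])

```text
time_s: 47.15
position: [0.6906, -0.0592, 0.28]
tcp_rot: [[-0.089, 0.995, -0.035], [0.996, 0.088, -0.004], [-0.0, -0.036, -0.999]]
force: [0.7, 1.3, -2.9]
opening: 0.134
grasp_force: 30.1
```

```bash
python3 - <<'E'
from plan import *
plan((.6490,-.2576,.28,74.1,3))
E
```

```text
t 47.15 at [ 0.691 -0.059  0.28 ] yaw 95.1 J [-14.  33.  63.  -1.  86. -19.] op 0.13
(0.649, -0.2576, 0.28, 74.1, 3) -> [-0.776, -0.236, 0.008, 0.011, 0.01, 0.233] rows>= 5.0
```

Request:
send_rows([
  [-0.14,-0.04,0,0.003,0,0.045],
  [-0.28,-0.085,0,0.005,0,0.09],
  [-0.43,-0.13,0,0.008,0.005,0.135],
  [-0.58,-0.175,0.005,0.01,0.008,0.18],
  [-0.7,-0.21,0.008,0.011,0.01,0.215],
  [-0.776,-0.236,0.008,0.011,0.01,0.233],
  [-0.776,-0.236,0.008,0.011,0.01,0.233],
  [-0.776,-0.236,0.008,0.011,0.01,0.233],
])

```text
time_s: 47.95
position: [0.6499, -0.2547, 0.2792]
tcp_rot: [[0.27, 0.961, -0.052], [0.963, -0.27, 0.015], [0.0, -0.054, -0.999]]
force: [0.8, 0.8, -2.7]
opening: 0.136
grasp_force: 30.1
```

```bash
cat > tr2.py <<'E'
from plan import *
from meas import *
def tr(zlo,zhi):
  for n in('scene','top'):
    im,d,cam=cap(n);P=cloud(d,cam);q=P[masks(im)['teal']]; q=q[(abs(q[:,0]-.56)<.2)&(abs(q[:,1]+.235)<.18)&(q[:,2]>-.02)&(q[:,2]<.5)]
    if len(q)<50: continue
    r=cv2.minAreaRect((q[:,:2]*1000).astype(np.float32))
    u=np.array([np.cos(np.radians(-15.9)),np.sin(np.radians(-15.9))]); s=(q[:,:2]-[.5646,-.2334])@u; w=(q[:,:2]-[.5646,-.2334])@[-u[1],u[0]]
    print(n,len(q),r,'s',np.percentile(s,[.5,99.5]).round(3),'w',np.percentile(w,[.5,99.5]).round(3))
    for a,b in((-.12,-.08),(-.06,0),(0,.06)):
        m=(s>a)&(s<b)&(abs(w)<.075); 
        if m.sum()>10: print('  floor z s',a,np.median(q[m,2]).round(4),np.median(q[m&(w<0),2]).round(4),np.median(q[m&(w>0),2]).round(4))
E
python3 - <<'E'
from tr2 import *
tr(0,0)
plan((.649,-.2576,.20,74.1,4),(.649,-.2576,.085,74.1,4))
E
```

```text
scene 2286 ((588.39794921875, -237.9996337890625), (179.33181762695312, 325.4424133300781), 73.7212905883789) s [-0.134  0.097] w [-0.087  0.091]
  floor z s -0.12 0.2318 0.2318 nan
  floor z s -0.06 0.2274 0.2273 0.2277
  floor z s 0 0.2244 0.2244 0.2254
top 916 ((538.7916870117188, -251.32574462890625), (249.19744873046875, 216.54393005371094), 69.8143310546875) s [-0.129  0.094] w [-0.13   0.093]
  floor z s -0.12 0.2314 nan 0.2314
  floor z s -0.06 0.2279 nan 0.2279
  floor z s 0 0.2256 nan 0.2256
t 48.05 at [ 0.65  -0.254  0.279] yaw 74.4 J [-30.  34.  62.  -1.  88. -14.] op 0.14
(0.649, -0.2576, 0.2, 74.1, 4) -> [-0.016, 0.017, 0.316, 0.01, 0.0, 0.003] rows>= 2.0
(0.649, -0.2576, 0.085, 74.1, 4) -> [-0.016, 0.042, 0.775, 0.01, 0.0, 0.003] rows>= 4.0
  return _methods._mean(a, axis=axis, dtype=dtype,
  ret = ret.dtype.type(ret / rcount)
```

Request:
send_rows([
  [-0.016,0.005,0.1,-0.01,0,0.003],
  [-0.016,0.012,0.25,-0.027,0,0.003],
  [-0.016,0.02,0.4,-0.027,0,0.003],
  [-0.016,0.03,0.55,-0.027,0,0.003],
  [-0.016,0.037,0.68,-0.027,0,0.003],
  [-0.016,0.041,0.76,-0.027,0,0.003],
  [-0.016,0.042,0.79,-0.027,0,0.003],
  [-0.016,0.042,0.79,-0.027,0,0.003],
])

```text
time_s: 48.85
position: [0.648, -0.2583, 0.08]
tcp_rot: [[0.274, 0.962, -0.014], [0.962, -0.274, 0.003], [-0.001, -0.015, -1.0]]
force: [-1.0, 0.9, -2.1]
opening: 0.133
grasp_force: 30.0
```

```bash
python3 - 2>/dev/null <<'E'
from tr2 import *
tr(0,0)
plan((.649,-.2576,.0664,74.1,0))
E
```

```text
scene 1763 ((553.3684692382812, -232.52227783203125), (180.54893493652344, 255.53173828125), 73.62874603271484) s [-0.136  0.096] w [-0.092  0.086]
  floor z s -0.12 0.0263 0.0263 nan
  floor z s -0.06 0.0246 0.0248 0.0234
  floor z s 0 0.0241 0.0244 0.0235
top 367 ((587.0056762695312, -256.5103454589844), (212.0164794921875, 137.43275451660156), 73.9682846069336) s [-0.037  0.097] w [-0.027  0.089]
  floor z s 0 0.0259 0.4496 0.0253
t 48.95 at [ 0.649 -0.26   0.082] yaw 74.1 J [-31.  43.  75.  -0.  62. -15.] op 0.13
(0.649, -0.2576, 0.0664, 74.1, 0) -> [0.008, -0.004, 0.064, -0.006, 0.001, -0.0] rows>= 1.0
```

Request:
send_rows([
  [0.009,-0.002,0.02,0,0,0],
  [0.009,-0.002,0.035,0,0,0],
  [0.009,-0.002,0.045,0,0,0],
  [0.009,-0.002,0.05,0,0,0],
  [0.009,-0.002,0.053,0,0,0],
  [0.009,-0.002,0.053,0,0,0],
])

```text
time_s: 49.55
position: [0.648, -0.2579, 0.068]
tcp_rot: [[0.276, 0.961, -0.012], [0.961, -0.276, 0.002], [-0.002, -0.012, -1.0]]
force: [-1.8, 0.2, -2.0]
opening: 0.132
grasp_force: 30.1
```

```bash
python3 - 2>/dev/null <<'E'
from tr2 import *
tr(0,0)
plan((.649,-.2576,.0664,74.1,0)); print(readout.read_state()['force'])
E
```

```text
scene 1724 ((553.9384765625, -232.41143798828125), (179.69564819335938, 257.2577819824219), 73.8493881225586) s [-0.134  0.095] w [-0.091  0.087]
  floor z s -0.12 0.0124 0.0124 nan
  floor z s -0.06 0.012 0.0121 0.0111
  floor z s 0 0.0117 0.0119 0.0101
top 310 ((570.4164428710938, -169.7506103515625), (129.0384979248047, 222.80239868164062), 49.85475158691406) s [-0.134  0.095] w [-0.029  0.09 ]
  floor z s 0 0.0126 0.4542 0.0124
t 49.65 at [ 0.648 -0.258  0.068] yaw 74.0 J [-31.  44.  76.  -0.  61. -15.] op 0.14
(0.649, -0.2576, 0.0664, 74.1, 0) -> [0.002, 0.003, 0.006, -0.008, 0.001, -0.001] rows>= 1.0
[-0.02504429 -0.4363431  -2.26271744]
```

Request:
send_rows([
  [0,0,0.004,-0.003,0,0],
  [0,0,0.008,-0.006,0,0],
  [0,0,0.008,-0.006,0,0],
])

```text
time_s: 49.95
position: [0.6483, -0.2587, 0.0674]
tcp_rot: [[0.275, 0.961, -0.002], [0.961, -0.275, -0.002], [-0.003, -0.001, -1.0]]
force: [-2.0, -1.8, 4.7]
opening: 0.135
grasp_force: 30.0
```

Request:
send_rows([
  [0,0,0,0,0,0],
  [0,0,0,0,0,0],
  [0,0,0,0,0,0],
  [0,0,0,0,0,0],
  [0,0,0,0,0,0],
  [0,0,-0.03,0,0,0],
  [0,0,-0.1,0,0,0],
  [0,0,-0.25,0,0,0],
  [0,0,-0.45,0,0,0],
  [0,0,-0.65,0,0,0],
  [0,0,-0.8,0,0,0],
  [0,0,-0.9,0,0,0],
], grip=0.5)

```text
time_s: 51.15
position: [0.65, -0.2581, 0.2959]
tcp_rot: [[0.275, 0.961, 0.002], [0.961, -0.275, -0.004], [-0.003, 0.003, -1.0]]
force: [0.3, -0.7, 0.8]
opening: 0.499
grasp_force: 0.0
```

Request:
send_rows([
  [0.1,-0.1,0,0,0,0],
  [0.3,-0.3,0,0,0,0],
  [0.5,-0.5,0,0,0,0],
  [0.7,-0.5,0,0,0,0],
  [0.9,-0.5,0,0,0,0],
  [0.9,-0.5,0,0,0,0],
  [0.9,-0.5,0,0,0,0],
])

```text
time_s: 51.85
position: [0.5905, -0.0023, 0.2917]
tcp_rot: [[0.27, 0.963, -0.002], [0.963, -0.27, 0.001], [0.0, -0.002, -1.0]]
force: [-0.1, -1.7, -0.8]
opening: 0.503
grasp_force: 0.0
```

```bash
python3 - 2>/dev/null <<'E'
from tr2 import *
tr(0,0)
ims=[]
for n in('scene','top'):
  im,d,cam=cap(n); print(n); blobs(im,d,cam,['green','purple','red','orange','pink','blue','yellow'],15); ims.append(im)
  P=cloud(d,cam); m=(abs(P[...,2]-.116)<.012)&(abs(P[...,0]-.65)<.07)&(abs(P[...,1]+.26)<.09); q=P[m]
  if len(q)>10: print('bar',len(q),cv2.minAreaRect((q[:,:2]*1000).astype(np.float32)),np.median(q[:,2]))
save('s10',cv2.resize(ims[0][80:380,80:480],(800,600)))
E
```

```text
scene 4046 ((543.8192138671875, -229.67617797851562), (179.93751525878906, 236.4345245361328), 74.21186828613281) s [-0.134  0.095] w [-0.091  0.086]
  floor z s -0.12 0.0117 0.0115 0.0119
  floor z s -0.06 0.0105 0.0107 0.0103
  floor z s 0 0.0107 0.0109 0.0105
top 3203 ((545.108642578125, -232.47735595703125), (189.33230590820312, 233.54505920410156), 73.81851196289062) s [-0.134  0.095] w [-0.09   0.089]
  floor z s -0.12 0.0133 0.0129 0.0135
  floor z s -0.06 0.0117 0.0116 0.0118
  floor z s 0 0.0118 0.0117 0.012
scene
green px [333. 140.] n 25 med [0.405 0.393 0.041] ztop 0.046 rect [405. 396.] [14. 37.] 77.5
green px [327. 143.] n 31 med [0.4  0.37 0.04] ztop 0.045 rect [397. 371.] [13. 36.] 68.9
purple px [317. 153.] n 35 med [0.417 0.304 0.049] ztop 0.057 rect [417. 305.] [30. 50.] 29.4
purple px [323. 157.] n 43 med [0.442 0.307 0.049] ztop 0.057 rect [442. 310.] [26. 56.] 16.5
red px [304. 146.] n 56 med [0.373 0.285 0.066] ztop 0.074 rect [372. 284.] [21. 33.] 71.8
orange px [139. 263.] n 80 med [ 0.486 -0.371  0.201] ztop 0.204 rect [ 487. -371.] [24. 24.] 50.1
blue px [3
[... 1638 characters left out ...]
7.] 89.6
blue px [241. 246.] n 3267 med [0.449 0.358 0.009] ztop 0.08 rect [443. 352.] [253. 236.] 49.6
blue px [291. 262.] n 42 med [0.384 0.175 0.02 ] ztop 0.026 rect [384. 176.] [42. 12.] 75.6
blue px [581. 300.] n 192 med [ 0.228 -0.882  0.055] ztop 0.062 rect [ 225. -868.] [ 27. 162.] 17.7
yellow px [273. 151.] n 52 med [0.775 0.239 0.105] ztop 0.112 rect [774. 240.] [25. 27.] 65.7
pink px [175. 205.] n 142 med [0.591 0.605 0.032] ztop 0.041 rect [592. 607.] [38. 60.] 45.3
pink px [307. 238.] n 158 med [0.468 0.121 0.032] ztop 0.042 rect [469. 120.] [37. 63.] 37.0
bar 124 ((649.8671875, -257.06719970703125), (116.74263000488281, 16.07098388671875), 72.58501434326172) 0.12214715796937614
```

View pics/s10.png

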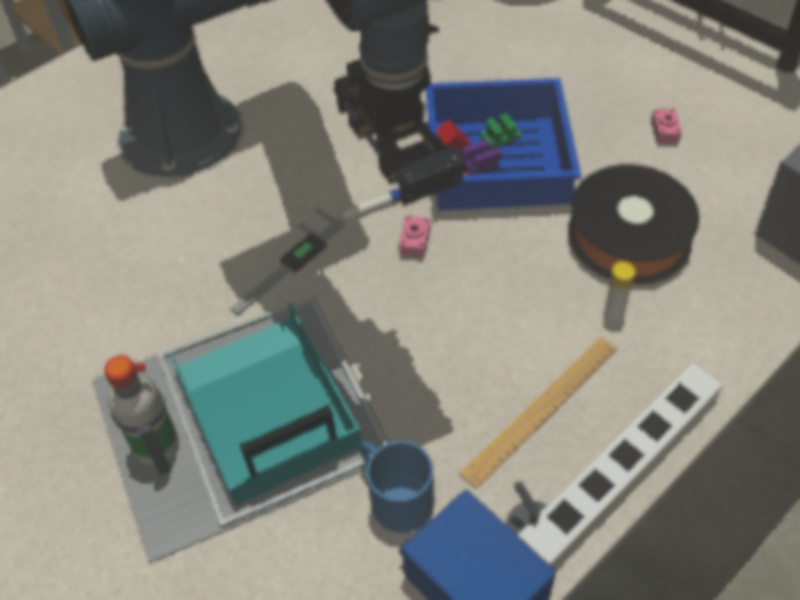

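The tray is empty and flat on the pan in its original pose, all four parts are in the bin, and nothing else has moved.

```bash
python3 -c "
from h import *
print(ticket.hand_in())"
```

```text
the job is handed in; nothing more can be done
None
```

The job is handed in; the verdict was not returned: all four parts present (there was no yellow pillow block) went into the tray on the pan, the cap was pressed fully down and let back up three times, the parts were tipped into the blue bin (the red one leans on its wall), and the empty tray is flat on the drip pan, facing as before.

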